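Edges guarded, tubes in the tray: clearing the inking slab

TASK

Clear the handful of tools and inks lying in front of you off the slab and sort them away: lay the two lino gouges in the light wooden rack, one in each notch, with the handle flat on the board and the blade through the notch towards the guard board; lay the scraper on its dark wooden board with the razor head inside the walled pocket; and lay the two ink tubes lengthwise in the grey metal tray, one flat on the floor of each bay. Leave the baren and the ink tin beside the work where they are.

Things in the scene. Friction and masses are not known exactly. Their poses are not given: they have to be found in the camera images.
- gouge_a: Lino gouge, orange wooden mushroom handle, lying flat in reach (others far to the left are not meant), 108 long (x), 25 wide, 19 high, 45 g. Origin: middle of its length, on the underside. Handle x -54 to -2, 24 wide, 19 high; steel blade towards +x, x +4 to +54, 6 wide, lying 6 to 12 above underside level. Grip the handle across y near x -30 (21 wide).
- gouge_b: Lino gouge with a blue handle; shape, size, origin and axes as the orange one, but its blade is 10 wide.
- scraper: Glass scraper with a brown wooden handle, lying flat, 150 long (x), 45 wide (y), 13 high (z). Origin: middle of its length, on the underside. Handle 26 wide and 13 high from x -75 to about +15; flat razor head at the +x end, x +11 to +75, 44 wide and 9 high. Grip the handle across y near x -12, where it is 21 wide. About 60 g.
- tube_large: The larger aluminium ink tube, painted in many colours, with a black cap, lying flat, 144 long (x), 48 wide (y), 33 high (z). Origin: middle of its length, on the underside. Flat crimped end 48 wide at x -72, round cap of 26 diameter at x +54 to +72. Grip across y near x 0, where it is 40 wide at mid height. About 140 g.
- tube_small: The smaller ink tube, red and green, with a pale cap, lying flat, 134 long (x), 43 wide (y), 30 high (z). Origin: middle of its length, on the underside. Crimped end at x -67, cap at x +49 to +67. Grip across y near x 0, where it is 36 wide at mid height. About 140 g.
- gouge_rack: Light wooden gouge rack, fixed: board 150 (x) x 156 x 10 high. Origin: centre of underside. At x +25..+39 a rail, top 36 high, with V notches at y +34 and -34: 14 wide at the bottom (15 high), 44 at the top. Guard board x +67..+75, 32 high. Gouge home: its +x along rack +x, origin at rack x 0, y +34 or -34, underside on the board (10 high): blade through the notch, tip short of the guard.
- tube_tray: Grey metal tube tray, fixed: 164 (x) x 172 (y), origin at the centre of its underside. A divider along x at y 0 makes two bays, 158 long and 81 wide, centred at y +43 and -43. Floor 8 high; rims and divider 22 high at the ends, dipping to 13 over the middle (x -30 to +30) to leave room for fingers. A tube lies along x in the middle of a bay, cap either way.
- scraper_holder: Scraper holder, fixed: dark wooden board 170 (x) x 84 x 10 high, origin at the centre of its underside. Pocket for the razor head: walls 24 high on three sides, inside 62 wide (y -31..+31), open to -x at x 0, end wall at x +67. Scraper home: its +x along holder +x, origin at holder x -18, y 0, underside on the board (10 high), head in the pocket.
- baren: Bystander: baren, a black disc of 100 diameter with a pale wooden strap handle, 40 high; origin at the centre of its underside.
- ink_tin: Bystander: closed round ink tin, 70 diameter, 61 high, standing; origin at the centre of its underside.

How it is judged:
By the outcome, as a careful person would: the job done as asked, in the order asked, and still so for the second after the job is handed in, with the robot touching nothing.
It also fails if it takes over 118 s, if anything falls off the work surface, if the arm or the gripper's body presses on something with over 40 N, if the wrist force passes 120 N, or if a joint passes its speed limit or range.

ROBOT

A 7-joint arm with a two-finger parallel gripper is mounted at the origin on a cart in front of the work surface, level with it; the furniture and walls round the work are solid. World frame = base frame: x ahead of the robot, y to its left, z up, the work surface at z = 0. Lengths are in m, angles in rad, forces in N, time in s.
With the tool pointing down it reaches from about 0.425 to 0.925 m from the base axis. Payload 6.8 kg.
Tool frame: the origin (TCP) lies between the finger pads; the fingertips stand finger_overhang ahead of it and the grasp point (between the pads) lies 6 mm ahead of it (finger_overhang is the distance from the TCP to the fingertips, in m); z points along the fingers, y is the line along which they close (so a half turn about z gives the same grasp; the last joint's range is limited). The gripper opens to 85 mm and grips with 20 to 120 N. Pads are 22 mm wide; open, the fingers measure 114 mm over their backs; the gripper's body (76 mm by 85 mm) begins 54 mm behind the grasp point. The pads swing forward as they close: fully open they stand 13 mm farther back than shut.
Start: joints at [1.189, 0.477, 0.022, 1.555, -0.011, 1.109, -0.083], TCP at [0.183, -0.65, 0.256] pointing down, gripper open.
Joint ranges: [-2.96, 2.96], [-0.34, 2.1], [-1.41, 1.46], [0.24, 2.44], [-1.37, 4.51], [0.17, 1.92], [-2.96, 2.96]. Speed limits (rad/s): [2.39, 2.39, 3.14, 3.14, 3.14, 3.14, 3.14].

INTERFACE

Orientations are given as a unit quaternion [w, x, y, z].
In Python, from station import * gives the robot as it stands.
- The arm moves only by the tool drive_tool, never from a script. Its argument "increments" is a list of rows, each an object of numbers: "claw": the finger opening in m, from 0 to 0.0854; "dx", "dy", "dz": the shift along the tool's x, y, z in m; "wx", "wy", "wz": the turn, a rotation vector about the tool's x, y, z in degrees. A call has 1 to 20 rows; each row shifts and turns the commanded pose from where the row before left it, along the tool's axes as they then stand; what a row does not reach is not made up. A row lasts 1/8 s, in which the tool goes at most 62.5 mm and 10.7 degrees, less where a joint would pass 70% of its speed; a pose out of reach is approached as far as the arm can. A call with a gripper value outside its range is refused whole. The fingers move at their own pace and stop on an object; "newtons" is the grip in N (left out, the last holds). Time passes only in rows, so rows that do not move let the fingers close. It gives the time, the measured TCP pose, the force, the opening and the grip force at its end, in the units of the state.
- get_obs(): the state, without advancing time (a new reading comes with each control period).
- read_camera(name): name is "scene" or "top" or "wrist"; returns (picture, depth): 384x512x3 uint8, red, green, blue; 384x512 float32, m along the optical axis (not along the pixel's ray), 0 where there is no reading.
- calibration(name): a dict with "intrinsics" (3x3 intrinsics, pixels), "R" (3x3) and "t" (3): a world point X has camera coordinates R X + t; the wrist camera has in their place "mount" (4x4, takes a point from camera to tool coordinates, whose origin is the TCP and whose axes are the flange's). Camera axes: x right, y down, z forward; pixel columns grow to the right and rows downward; lengths in m; the calibration is good to about 2 mm. A picture is of the moment at which its call begins: read the wrist's pose just before it. calibration takes no time and is no camera call.
- hand_in(): hands the job in; it is judged then, once.
The state is a dict: "t": time; "q": joint angles; "joint_vel": joint speeds; "joint_torque": joint torques, N m; "eef_pos": TCP position; "tool_rot": TCP orientation; "contact_force": force on the tool from outside, world axes, zero at the start; "torque": the same for the moment, N m; "gripper_width": opening from 0.0 (shut) to 1.0 (fully open); "grasp_force": force on a finger pad.
Only numpy, scipy, OpenCV 4.12 (cv2) and the standard library are available. Lean on these libraries where they do the work, as an engineer would, in place of code of your own. Each camera call takes 0.05 s, during which the arm holds its last target. There are 200 camera calls.

## Working session

There is one attempt and no reset: what is moved stays moved. The work goes in short steps, Python scripts to look and compute and a tool call to move; the robot and the scene stay as the last step left them, time stands still between calls to the robot, and variables do not carry over. Pictures are saved under pics/ and viewed, at most 14 in all, crops included, and the job is handed in when it is done.

Besides the shell and the picture viewer there is one more tool, called after "Call:" as name(argument=value, ...), one argument or row to a line, values as JSON. drive_tool: Moves the arm, as the interface text tells. Its arguments: {"type":"object","properties":{"increments":{"type":"array","items":{"type":"object","properties":{"claw":{"type":"number"},"dx":{"type":"number"},"dy":{"type":"number"},"dz":{"type":"number"},"wx":{"type":"number"},"wy":{"type":"number"},"wz":{"type":"number"}}}},"newtons":{"type":"number"}},"required":["increments"]}

```bash
ls; mkdir -p pics; python3 - <<'E'
from station import *
import cv2,numpy as np
o=get_obs();print(o)
for n in("scene","top"):
    p,d=read_camera(n);cv2.imwrite(f"pics/{n}0.png",cv2.resize(p[:,:,::-1],(800,600)));np.savez(f"{n}0.npz",p=p,d=d)
    c=calibration(n);print(n,c)
print(calibration("wrist"))
E
```

```text
pics
{'t': 0.0, 'q': array([ 1.18887657,  0.47781329,  0.02230031,  1.55642022, -0.01149533,
        1.10926743, -0.08311659]), 'joint_vel': array([-0.00031271, -0.00090579,  0.00106528, -0.00116274, -0.00022008,
       -0.00012107, -0.00049201]), 'joint_torque': array([ 4.33099049e-04, -5.96450830e+01,  1.60815116e+00, -2.81195426e+01,
        1.24241039e-02,  9.47232504e-03, -1.76482956e-06]), 'eef_pos': array([ 0.18239892, -0.64934573,  0.25532924]), 'tool_rot': array([-8.72000132e-04,  9.90639184e-01,  1.36503532e-01, -1.79894765e-04]), 'contact_force': array([1.07829196, 0.73942207, 0.5529068 ]), 'torque': array([ 0.01735007, -0.03178544,  0.05916707]), 'grasp_force': 0.0, 'gripper_width': 0.9999834390308587}
scene {'intrinsics': array([[389.70422273,   0.        , 257.02685273],
       [  0.        , 389.70422273, 188.27984643],
       [  0.        ,   0.        ,   1.        ]]), 'R': array([[-0.63985516, -0.76839698, -0.01230699],
       [-0.59274477,  0.50365307, -0.62848008],
       [ 0.48912065, -0.39484132, -0.77772831]]), 't': array([0.34088305, 0.33429108, 1.10288595])}
[... 196 characters left out ...]
016, -0.99933161, -0.02820087],
       [-0.9820746 ,  0.02811819, -0.1863836 ],
       [ 0.18705198,  0.02336005, -0.98207223]]), 't': array([0.01866781, 0.5228946 , 1.35945722])}
{'intrinsics': array([[335.69998523,   0.        , 257.11540949],
       [  0.        , 335.69998523, 190.85475885],
       [  0.        ,   0.        ,   1.        ]]), 'mount': array([[ 4.84786347e-04, -9.56479591e-01, -2.91798831e-01,
         7.42817918e-02],
       [ 9.99999204e-01,  8.03674995e-04, -9.72974318e-04,
         4.18713172e-04],
       [ 1.16514150e-03, -2.91798127e-01,  9.56479219e-01,
        -1.18105626e-01],
       [ 0.00000000e+00,  0.00000000e+00,  0.00000000e+00,
         1.00000000e+00]])}
```

View pics/top0.png

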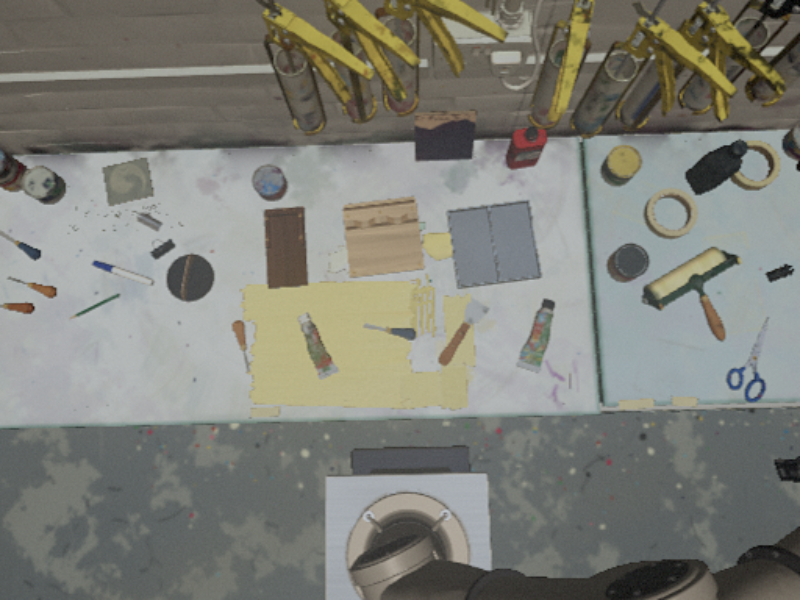

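View pics/scene0.png

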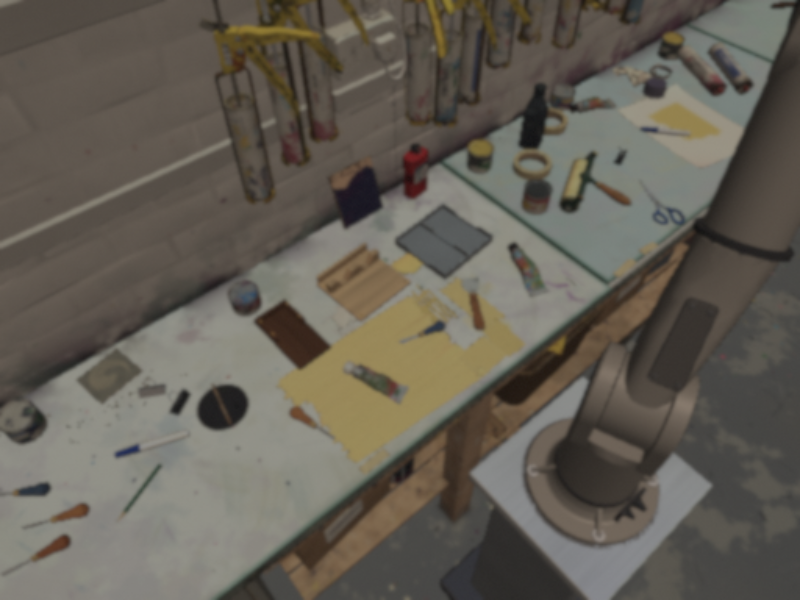

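The top view shows, in 800x600 pixels:
- **Orange gouge:** handle (239,330), blade tip (248,370).
- **Blue gouge:** handle (400,333), tip (365,327).
- **Scraper:** handle (452,350), head (478,312).
- **Large tube, black cap:** (538,335).
- **Small tube:** (318,345).
- **Holder:** (286,247).
- **Rack:** (385,237), with its rail at the top.
- **Tray:** (494,243).

The scene view agrees.

```bash
cat > h.py <<'E'
import numpy as np,cv2
from scipy.spatial.transform import Rotation as Ro
def cloud(d,K,Rcw,twc):  # camera->world
    v,u=np.indices(d.shape)
    P=np.stack([(u-K[0,2])/K[0,0]*d,(v-K[1,2])/K[1,1]*d,d],-1)
    W=P@Rcw.T+twc; W[d==0]=np.nan; return W
def fixed(n,d,cal):
    R,t=cal["R"],cal["t"]; return cloud(d,cal["intrinsics"],R.T,-R.T@t)
def wrist(d,cal,o):
    q=o["tool_rot"]; R=Ro.from_quat([q[1],q[2],q[3],q[0]]).as_matrix(); M=cal["mount"]
    return cloud(d,cal["intrinsics"],R@M[:3,:3],R@M[:3,3]+o["eef_pos"])
def pca(P):
    r=cv2.minAreaRect((P*1000).astype(np.float32)); b=cv2.boxPoints(r)
    e=b[1]-b[0];f=b[2]-b[1]
    L=e if np.hypot(*e)>np.hypot(*f) else f
    return np.array(r[0])/1000,np.degrees(np.arctan2(L[1],L[0])),sorted(r[1])
E
python3 - <<'E'
from station import *
from h import *
z=np.load("top0.npz");p,d=z["p"],z["d"];W=fixed("top",d,calibration("top"))
tab=W[225:255,200:250,2];print("table z",np.nanmedian(tab))
B=dict(orange=(228,256,310,380),small=(292,345,305,385),blue=(355,420,315,345),scr=(432,495,295,370),large=(510,562,290,380),rack=(338,430,190,282),hold=(258,312,200,292),tray=(442,545,195,292),baren=(160,218,250,305),tin=(250,290,160,205))
for n,(a,b,c,e) in B.items():
    s=np.s_[int(c/1.5625):int(e/1.5625),int(a/1.5625):int(b/1.5625)]
    w=W[s].reshape(-1,3);m=w[:,2]>(.006 if n not in("rack","hold","tray") else .005)
    c_,an,sz=pca(w[m][:,:2]);print(n,m.sum(),c_.round(4),an.round(1),np.round(sz,0),"zmax",np.nanmax(w[:,2]).round(3))
# z around table grid & region image warp to world orthophoto
xs=np.arange(.35,.85,.001)
g=np.zeros((430,800,3),np.uint8)
c=calibration("top");
Y,X=np.meshgrid(np.linspace(.5,-.4,800),np.linspace(.85,.366,430))
Q=np.stack([X,Y,X*0+.01],-1)@c["R"].T+c["t"]
u=Q[...,0]/Q[...,2]*c["intrinsics"][0,0]+c["intrinsics"][0,2];v=Q[...,1]/Q[...,2]*c["intrinsics"][1,1]+c["intrinsics"][1,2]
cv2.imwrite("pics/ortho.png",cv2.remap(p[:,:,::-1].copy(),u.astype(np.float32),v.astype(np.float32),cv2.INTER_CUBIC))
E
```

```text
table z 0.002007047376617166
orange 141 [0.4109 0.3281] -1.0 [ 53. 137.] zmax 0.024
small 531 [0.4086 0.1728] -0.4 [106. 161.] zmax 0.036
blue 226 [0.436  0.0322] 88.6 [ 58. 125.] zmax 0.021
scr 332 [ 0.4277 -0.1247] -0.2 [124. 149.] zmax 0.022
large 526 [ 0.4149 -0.2673] -3.0 [ 97. 173.] zmax 0.04
rack 2205 [0.6358 0.033 ] -0.5 [190. 197.] zmax 0.044
hold 1267 [0.6188 0.2446] -2.0 [111. 192.] zmax 0.031
tray 2430 [ 0.612  -0.1933] 88.0 [205. 213.] zmax 0.029
baren 699 [0.5592 0.4414] -89.1 [110. 118.] zmax 0.046
tin 400 [0.7468 0.2688] -2.5 [65. 66.] zmax 0.054
```

View pics/ortho.png

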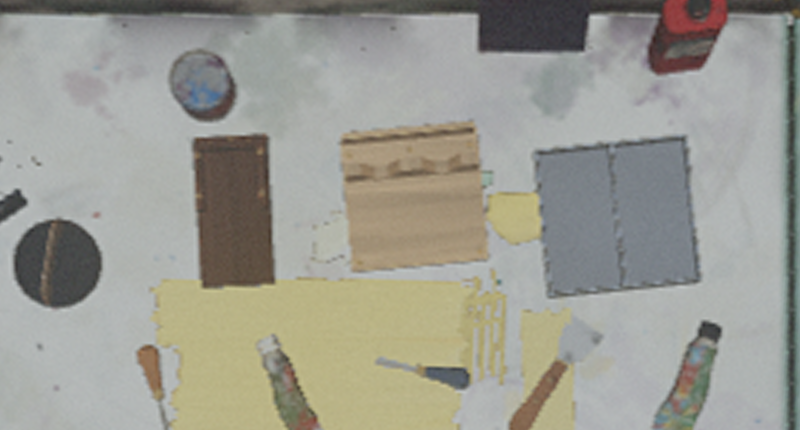

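The orthophoto, from the top camera, puts the rack rail and the holder pocket on the far (+x) side. The objects lie in a row at x≈0.36–0.48. I'll go to a wrist view for precision.

Call:
drive_tool(
  increments=[
    {"wz": 8},
    {"wz": 7.7},
    {"dx": 0.031,"dy": -0.044},
    {"dx": 0.031,"dy": -0.044},
    {"dx": 0.031,"dy": -0.044},
    {"dx": 0.031,"dy": -0.044},
    {"dx": 0.031,"dy": -0.044},
    {"dx": 0.031,"dy": -0.044},
    {"dx": 0.031,"dy": -0.044},
    {"dx": 0.031,"dy": -0.044},
    {"dx": 0.031,"dy": -0.044},
    {"dx": 0.031,"dy": -0.044},
    {"dx": 0.031,"dy": -0.044},
    {"dx": 0.027,"dy": -0.044},
    {},
    {},
  ],
)

```text
schema error: expected keys claw, dx, dy, dz, wx, wy, wz
```

```bash
cat > snap.py <<'E'
import sys
from station import *
from h import *
n=sys.argv[1]
o=get_obs();p,d=read_camera("wrist")
np.savez(n+".npz",p=p,d=d,pos=o["eef_pos"],rot=o["tool_rot"])
cv2.imwrite(f"pics/{n}.png",cv2.resize(p[:,:,::-1],(800,600),interpolation=cv2.INTER_CUBIC))
print(o["t"],o["eef_pos"].round(4),o["tool_rot"].round(4),o["gripper_width"],o["q"].round(2))
E
python3 snap.py w1
```

```text
0.1 [ 0.1824 -0.6494  0.2554] [-8.000e-04  9.906e-01  1.365e-01 -2.000e-04] 0.9985715951017456 [ 1.19  0.48  0.02  1.56 -0.01  1.11 -0.08]
```

Call:
drive_tool(
  increments=[
    {"dy": -0.055},
    {"dy": -0.055},
    {"dy": -0.055},
    {"dy": -0.055},
    {"dy": -0.05},
    {},
    {},
  ],
)

```text
schema error: expected keys claw, dx, dy, dz, wx, wy, wz
```

```bash
python3 snap.py w2
```

```text
0.15 [ 0.1824 -0.6495  0.2555] [-7.000e-04  9.906e-01  1.365e-01 -2.000e-04] 1.0039241408565087 [ 1.19  0.48  0.02  1.56 -0.01  1.11 -0.08]
```

View pics/w1.png

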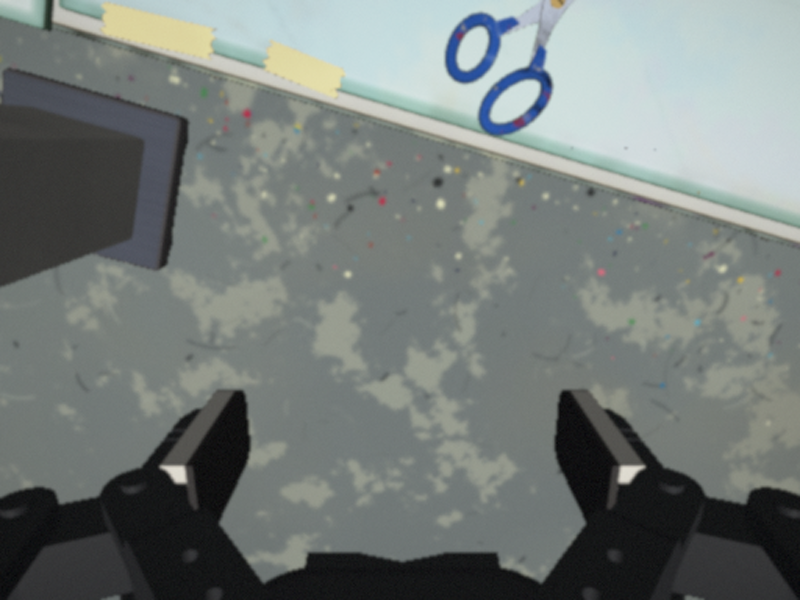

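View pics/w2.png

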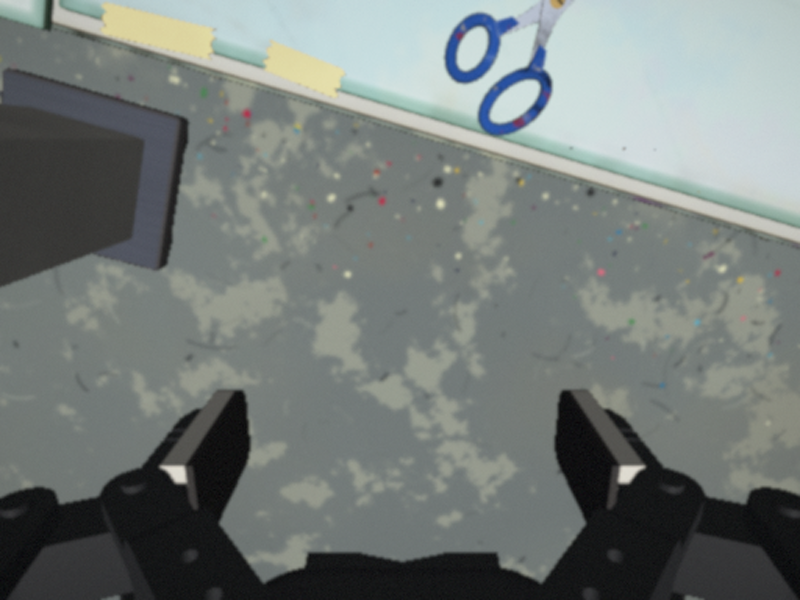

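The move was refused because every key is required; the pictures show only the start view, with the floor and scissors. I'll resend it in full.

Call:
drive_tool(
  increments=[
    {"dx": 0,"dy": 0,"dz": -0.02,"wx": 0,"wy": 0,"wz": 8,"claw": 0.0854},
    {"dx": 0,"dy": 0,"dz": -0.02,"wx": 0,"wy": 0,"wz": 7.7,"claw": 0.0854},
    {"dx": 0.028,"dy": -0.044,"dz": -0.008,"wx": 0,"wy": 0,"wz": 0,"claw": 0.0854},
    {"dx": 0.028,"dy": -0.044,"dz": -0.008,"wx": 0,"wy": 0,"wz": 0,"claw": 0.0854},
    {"dx": 0.028,"dy": -0.044,"dz": -0.008,"wx": 0,"wy": 0,"wz": 0,"claw": 0.0854},
    {"dx": 0.028,"dy": -0.044,"dz": -0.008,"wx": 0,"wy": 0,"wz": 0,"claw": 0.0854},
    {"dx": 0.028,"dy": -0.044,"dz": -0.008,"wx": 0,"wy": 0,"wz": 0,"claw": 0.0854},
    {"dx": 0.028,"dy": -0.044,"dz": -0.008,"wx": 0,"wy": 0,"wz": 0,"claw": 0.0854},
    {"dx": 0.028,"dy": -0.044,"dz": -0.008,"wx": 0,"wy": 0,"wz": 0,"claw": 0.0854},
    {"dx": 0.028,"dy": -0.044,"dz": -0.008,"wx": 0,"wy": 0,"wz": 0,"claw": 0.0854},
    {"dx": 0.028,"dy": -0.044,"dz": -0.008,"wx": 0,"wy": 0,"wz": 0,"claw": 0.0854},
    {"dx": 0.028,"dy": -0.044,"dz": -0.008,"wx": 0,"wy": 0,"wz": 0,"claw": 0.0854},
    {"dx": 0.028,"dy": -0.044,"dz": 0,"wx": 0,"wy": 0,"wz": 0,"claw": 0.0854},
    {"dx": 0.028,"dy": -0.044,"dz": 0,"wx": 0,"wy": 0,"wz": 0,"claw": 0.0854},
    {"dx": 0,"dy": 0,"dz": 0,"wx": 0,"wy": 0,"wz": 0,"claw": 0.0854},
    {"dx": 0,"dy": 0,"dz": 0,"wx": 0,"wy": 0,"wz": 0,"claw": 0.0854},
  ],
)

```text
t: 2.2
eef_pos: [0.5183, -0.1224, 0.376]
tool_rot: [0.0, 1.0, -0.0, -0.0]
contact_force: [-0.6, 0.2, -0.2]
gripper_width: 0.998
grasp_force: 0.0
```

```bash
python3 snap.py w3
```

```text
2.2 [ 0.5183 -0.1224  0.376 ] [ 2.e-04  1.e+00 -1.e-04 -4.e-04] 0.9984238239596349 [ 0.39  0.17 -0.31  1.72  0.05  1.27 -1.51]
```

Call:
drive_tool(
  increments=[
    {"dx": 0,"dy": -0.055,"dz": 0,"wx": 0,"wy": 0,"wz": 0,"claw": 0.0854},
    {"dx": 0,"dy": -0.055,"dz": 0,"wx": 0,"wy": 0,"wz": 0,"claw": 0.0854},
    {"dx": 0,"dy": -0.055,"dz": 0,"wx": 0,"wy": 0,"wz": 0,"claw": 0.0854},
    {"dx": 0,"dy": -0.055,"dz": 0,"wx": 0,"wy": 0,"wz": 0,"claw": 0.0854},
    {"dx": 0,"dy": -0.055,"dz": 0,"wx": 0,"wy": 0,"wz": 0,"claw": 0.0854},
    {"dx": 0,"dy": -0.035,"dz": 0,"wx": 0,"wy": 0,"wz": 0,"claw": 0.0854},
    {"dx": 0,"dy": 0,"dz": 0,"wx": 0,"wy": 0,"wz": 0,"claw": 0.0854},
    {"dx": 0,"dy": 0,"dz": 0,"wx": 0,"wy": 0,"wz": 0,"claw": 0.0854},
  ],
)

```text
t: 3.25
eef_pos: [0.5192, 0.1859, 0.3761]
tool_rot: [0.001, 1.0, -0.001, -0.0]
contact_force: [0.6, -0.6, 0.6]
gripper_width: 0.998
grasp_force: 0.0
```

```bash
python3 snap.py w4; python3 - <<'E'
from h import *
a=cv2.imread("pics/w4.png");b=cv2.imread("pics/w3.png")
cv2.imwrite("pics/w34.png",cv2.resize(np.hstack([a,b]),(800,300)))
E
```

```text
3.25 [0.5192 0.1859 0.3761] [ 7.0e-04  1.0e+00 -1.5e-03 -0.0e+00] 0.9976533625308592 [-0.02  0.22 -0.52  1.67  0.12  1.28 -2.14]
```

View pics/w34.png

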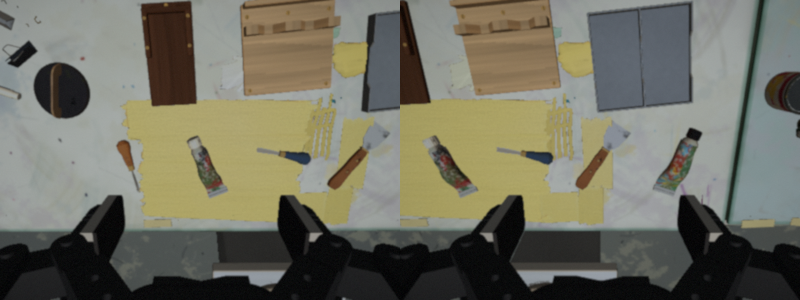

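Left half is w4, right half is w3. All the items, the rack, the holder and the tray show clearly between them. Now the ortho heightmap and measurement.

```bash
python3 - <<'E'
from station import *
from h import *
cal=calibration("wrist")
def load(n):
    z=np.load(n+".npz");o=dict(eef_pos=z["pos"],tool_rot=z["rot"]);d=cv2.medianBlur(z["d"],3)
    return z["p"],wrist(d,cal,o)
V={n:load(n) for n in("w3","w4")}
# boxes in 400x300 panel coords
B=dict(orange=("w4",112,146,132,195),small=("w4",178,235,130,200),blue=("w4",252,316,140,168),scr=("w3",168,234,115,193),large=("w3",250,306,122,198),
 small3=("w3",15,82,130,200),blue3=("w3",92,156,140,168),rack=("w4",235,350,0,100),hold=("w4",135,200,0,110),tray=("w3",180,298,0,116),rack3=("w3",48,163,0,100))
for n,(k,a,b,c,e) in B.items():
    p,W=V[k];s=np.s_[int(c*1.28):int(e*1.28),int(a*1.28):int(b*1.28)]
    w=W[s];z=w[...,2];z0=np.nanpercentile(z,10)
    m=(z>z0+(.0045)).astype(np.uint8)
    nc,lab,st,_=cv2.connectedComponentsWithStats(cv2.morphologyEx(m,cv2.MORPH_CLOSE,np.ones((3,3))))
    i=1+st[1:,4].argmax();q=w[(lab==i)&(m>0)]
    c_,an,sz=pca(q[:,:2]);print(n,len(q),c_.round(4),an.round(1),np.round(sz,0),"z0",z0.round(4),"zmax",np.nanpercentile(z,99.5).round(4),"zstd",np.nanstd(z[z<z0+.004]).round(4))
# orthos at z=.01 from wrist pics, 1mm/px
def ortho(n,x0,x1,y0,y1,z,s):
    zf=np.load(n+".npz");q=zf["rot"];R=Ro.from_quat([q[1],q[2],q[3],q[0]]).as_matrix();M=cal["mount"];Rc=R@M[:3,:3];tc=R@M[:3,3]+zf["pos"]
    X,Y=np.meshgrid(np.arange(x1,x0,-s),np.arange(y1,y0,-s),indexing="ij")
    Q=(np.stack([X,Y,X*0+z],-1)-tc)@Rc;K=cal["intrinsics"]
    return cv2.remap(zf["p"][:,:,::-1].copy(),(Q[...,0]/Q[...,2]*K[0,0]+K[0,2]).astype(np.float32),(Q[...,1]/Q[...,2]*K[1,1]+K[1,2]).astype(np.float32),cv2.INTER_CUBIC)
A=ortho("w4",.34,.49,.015,.375,.008,.0009);C=ortho("w3",.34,.49,-.345,.015,.008,.0009)
im=np.vstack([A,C]);im=cv2.resize(im,None,fx=800/im.shape[1],fy=800/im.shape[1],interpolation=cv2.INTER_CUBIC)
h=im.shape[0]//2
for r in(0,1):
  for i in range(0,16,5): cv2.line(im,(0,int(r*h+i*h/15)),(800,int(r*h+i*h/15)),(255,255,255),1)
  for j in range(0,36,5): cv2.line(im,(int(j*800/36),r*h),(int(j*800/36),r*h+h),(255,255,255),1)
print(im.shape);cv2.imwrite("pics/orth2.png",im[:600])
cv2.imwrite("pics/orth2.png",cv2.resize(im,(700,int(im.shape[0]*700/800))))
E
```

```text
orange 598 [0.4111 0.3222] 17.1 [ 24. 109.] z0 0.0001 zmax 0.019 zstd 0.0007
small 1472 [0.4159 0.1802] 25.1 [ 38. 117.] z0 0.0018 zmax 0.0305 zstd 0.0007
blue 644 [0.4346 0.0244] 79.2 [ 24. 108.] z0 0.0011 zmax 0.0186 zstd 0.0011
scr 1140 [ 0.4182 -0.1101] -37.6 [ 36. 125.] z0 -0.0 zmax 0.0138 zstd 0.0011
large 2144 [ 0.4183 -0.2727] -17.9 [ 46. 145.] z0 -0.0003 zmax 0.3698 zstd 0.0005
small3 1752 [0.4159 0.1793] 24.7 [ 37. 116.] z0 0.0022 zmax 0.0308 zstd 0.0007
blue3 652 [0.4353 0.0253] 78.2 [ 24. 109.] z0 0.002 zmax 0.019 zstd 0.001
rack 13740 [0.6283 0.0351] -85.1 [150. 157.] z0 0.0002 zmax 0.0365 zstd 0.0012
hold 8195 [0.616  0.2389] 2.7 [ 84. 171.] z0 0.0004 zmax 0.025 zstd 0.0008
tray 17071 [ 0.6068 -0.1816] -84.0 [165. 196.] z0 0.0003 zmax 0.0223 zstd 0.0007
rack3 13799 [0.6284 0.0359] -84.7 [150. 158.] z0 0.0007 zmax 0.037 zstd 0.0011
(668, 800, 3)
```

View pics/orth2.png

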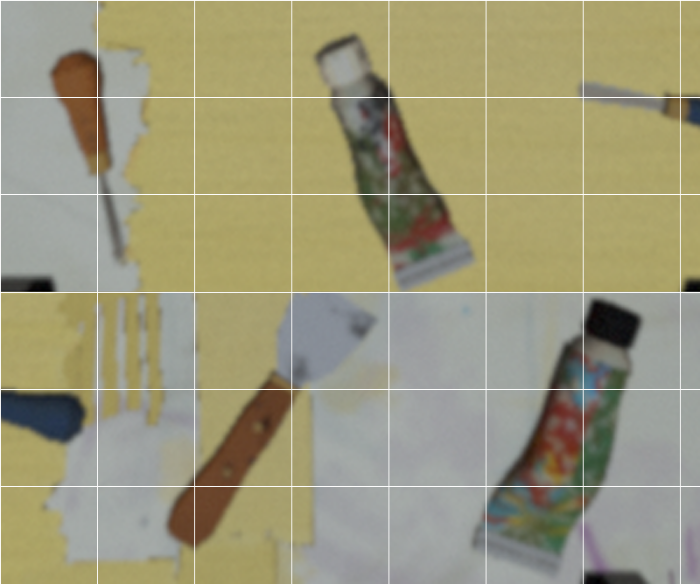

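The ortho shows:
- **Orange gouge:** blade points toward −x; tip at pixel (121,260).
- **Blue gouge:** blade points toward +y.
- **Scraper:** head at the far right, (330,330).
- **Caps:** small cap (343,60), large cap (612,325), both on the far side.

Next I'll refine the scraper, small tube, tray and rack notches.

```bash
python3 - <<'E'
import station
from station import *
from h import *
print([ (k,getattr(station,k)) for k in dir(station) if "over" in k.lower()])
cal=calibration("wrist")
W={}
for n in("w3","w4"):
    z=np.load(n+".npz");o=dict(eef_pos=z["pos"],tool_rot=z["rot"]);W[n]=wrist(z["d"],cal,o)
    w=W[n];print(n,"table",np.nanmedian(w[(abs(w[...,0]-.52)<.01)&(abs(w[...,1]-(-.2 if n=="w3" else .3))<.02)][:,2]))
def reg(k,x0,x1,y0,y1,t,t2=.06):
    w=W[k].reshape(-1,3);b=(w[:,0]>x0)&(w[:,0]<x1)&(w[:,1]>y0)&(w[:,1]<y1)&(w[:,2]<.08);w=w[b]
    z0=np.median(w[w[:,2]<.004][:,2]);return w[(w[:,2]-z0>t)],z0
def show(n,q): c,a,s=pca(q[:,:2]);print(n,len(q),c.round(4),a.round(1),np.round(s,1))
show("scr",reg("w3",.35,.505,-.17,-.05,.004)[0])
show("scr3",reg("w3",.35,.505,-.17,-.05,.003)[0])
for k in W: show("small"+k,reg(k,.33,.49,.12,.23,.004)[0])
show("large",reg("w3",.33,.50,-.345,-.2,.004)[0])
for t in(.004,.008): show("tray",reg("w3",.515,.71,-.30,-.075,t)[0])
def frame(q,c,yaw):
    a=np.radians(yaw);d=q[:,:2]-c;return np.c_[d@[np.cos(a),np.sin(a)],d@[-np.sin(a),np.cos(a)],q[:,2]]
for k in W:
    f=frame(W[k].reshape(-1,3),[.6284,.0355],5.1);f=f[np.isfinite(f[:,0])]
    r=f[(f[:,0]>27)] if 0 else f[(f[:,0]>.028)&(f[:,0]<.036)&(abs(f[:,1])<.078)]
    s="";ys=np.arange(-.076,.077,.004)
    print(k,[int(1000*np.median(r[abs(r[:,1]-y)<.002][:,2])) if (abs(r[:,1]-y)<.002).any() else -1 for y in ys])
    for sy in(1,-1):
        n=r[(abs(r[:,1]-sy*.034)<.02)&(r[:,2]<.028)];print(sy,"notch centre",((n[:,1].min()+n[:,1].max())/2).round(4))
    b=f[(abs(f[:,1])<.1)&(abs(f[:,0])<.085)&(f[:,2]>.006)&(f[:,2]<.05)];print("ext",np.percentile(b[:,:2],[.3,99.7],axis=0).round(4).tolist())
f=frame(W["w4"].reshape(-1,3),[.616,.2389],2.7)
q=f[(f[:,2]>.017)&(f[:,2]<.03)&(f[:,0]>.005)&(f[:,0]<.055)]
for s in(1,-1):
    g=q[(s*q[:,1]>.025)&(s*q[:,1]<.05)];print("hold wall",s,np.percentile(g[:,1],[2,98]).round(4))
E
```

```text
[('finger_overhang', 0.025)]
w3 table 0.4187418123915203
w4 table 0.0019034827326090409
scr 1016 [ 0.4184 -0.1169] -30.5 [ 35.7 132.8]
scr3 1167 [ 0.4309 -0.1076] -1.1 [112.8 141.5]
smallw3 1755 [0.409  0.1738] 22.4 [ 40.  133.6]
smallw4 1480 [0.4087 0.1768] 25.1 [ 37.5 133. ]
large 2129 [ 0.4184 -0.2718] -17.8 [ 45.4 145.1]
tray 17276 [ 0.6064 -0.1771] -84.0 [164.5 204.9]
tray 9010 [ 0.6075 -0.1881] -84.0 [164.5 182.9]
w3 [19, 36, 36, 36, 36, 35, 32, 25, 19, 16, 15, 15, 15, 20, 25, 30, 36, 36, 36, 36, 36, 36, 36, 31, 25, 19, 15, 15, 15, 16, 19, 26, 32, 36, 37, 37, 36, 36, 36]
1 notch centre 0.0348
-1 notch centre -0.034
ext [[-0.0741, -0.0784], [0.0716, 0.0762]]
w4 [35, 36, 36, 36, 35, 35, 29, 24, 19, 15, 15, 14, 15, 20, 25, 32, 35, 36, 35, 36, 36, 35, 35, 29, 24, 18, 14, 15, 15, 15, 19, 25, 31, 35, 35, 36, 36, 36, 12]
1 notch centre 0.0325
-1 notch centre -0.035
ext [[-0.0738, -0.0772], [0.0729, 0.0775]]
hold wall 1 [0.0309 0.0396]
hold wall -1 [-0.0398 -0.0312]
```

Call:
drive_tool(
  increments=[
    {"dx": -0.0132,"dy": -0.0242,"dz": 0.043,"wx": 0,"wy": 0,"wz": 0,"claw": 0.05},
    {"dx": -0.0132,"dy": -0.0242,"dz": 0.043,"wx": 0,"wy": 0,"wz": 0,"claw": 0.05},
    {"dx": -0.0132,"dy": -0.0242,"dz": 0.043,"wx": 0,"wy": 0,"wz": 0,"claw": 0.05},
    {"dx": -0.0132,"dy": -0.0242,"dz": 0.043,"wx": 0,"wy": 0,"wz": 0,"claw": 0.05},
    {"dx": -0.0132,"dy": -0.0242,"dz": 0.043,"wx": 0,"wy": 0,"wz": 0,"claw": 0.05},
    {"dx": -0.0132,"dy": -0.0242,"dz": 0.043,"wx": 0,"wy": 0,"wz": 0,"claw": 0.05},
    {"dx": 0,"dy": 0,"dz": 0,"wx": 0,"wy": 0,"wz": -8.5,"claw": 0.05},
    {"dx": 0,"dy": 0,"dz": 0,"wx": 0,"wy": 0,"wz": -8.5,"claw": 0.05},
    {"dx": 0,"dy": 0,"dz": 0,"wx": 0,"wy": 0,"wz": 0,"claw": 0.05},
    {"dx": 0,"dy": 0,"dz": 0,"wx": 0,"wy": 0,"wz": 0,"claw": 0.05},
  ],
)

```text
t: 4.55
eef_pos: [0.4404, 0.3322, 0.1185]
tool_rot: [0.0, 0.989, 0.145, 0.0]
contact_force: [-0.7, 0.0, 0.1]
gripper_width: 0.582
grasp_force: 0.0
```

```bash
python3 snap.py w5; cat >> h.py <<'E'
def W_(n,cal):
    z=np.load(n+".npz");return wrist(z["d"],cal,dict(eef_pos=z["pos"],tool_rot=z["rot"])),z
def intool(n,cal):  # cloud in tool frame
    z=np.load(n+".npz");M=cal["mount"];return cloud(z["d"],cal["intrinsics"],M[:3,:3],M[:3,3])
def box(w,x0,x1,y0,y1,z0,z1):
    w=w.reshape(-1,3);return w[(w[:,0]>x0)&(w[:,0]<x1)&(w[:,1]>y0)&(w[:,1]<y1)&(w[:,2]>z0)&(w[:,2]<z1)]
def show(n,q): c,a,s=pca(q[:,:2]);print(n,len(q),c.round(4),a.round(1),np.round(s,1))
E
python3 - <<'E'
from station import *
from h import *
cal=calibration("wrist")
w,z=W_("w5",cal)
q=box(w,.34,.49,.28,.37,.006,.03);show("a",q);print(np.percentile(box(w,.42,.5,.24,.29,-.05,.02)[:,2],[10,50,90]))
w,_=W_("w3",cal)
for y1 in(-.09,-.095): show("tray",box(w,.5,.72,-.29,y1,.006,.03))
q=box(w,.5,.72,-.29,-.09,.018,.03);show("rims",q)
show("scrhandle",box(w,.34,.445,-.17,-.06,.005,.03))
show("scrall",box(w,.34,.52,-.19,-.06,.0055,.03))
E
```

```text
4.55 [0.4404 0.3322 0.1185] [2.000e-04 9.894e-01 1.453e-01 2.000e-04] 0.5824734880968316 [-0.3   0.52 -0.59  1.94  0.39  0.8  -2.38]
a 2467 [0.4102 0.3266] 12.0 [ 24.8 108.6]
[0.00067989 0.0016399  0.00271306]
tray 16672 [ 0.6073 -0.1858] -84.0 [164.5 187.4]
tray 16651 [ 0.6076 -0.1881] -84.0 [164.5 182.9]
rims 1310 [ 0.6081 -0.1934] -84.1 [164.5 172.2]
scrhandle 829 [ 0.4079 -0.1063] -33.1 [ 24.7 104.1]
scrall 1020 [ 0.4371 -0.1225] -17.3 [ 59.6 167.8]
```

```bash
cat >> h.py <<'E'
def axis(q,flip=0,bins=14):  # symmetric thing: line through the mid-points of cross slices
    P=q[:,:2];c,a,s=pca(P);a=np.radians(a)
    for _ in range(3):
        u=np.array([np.cos(a),np.sin(a)]);v=np.array([-u[1],u[0]]);c0=P.mean(0);x=(P-c0)@u;y=(P-c0)@v
        e=np.linspace(x.min(),x.max(),bins+1);m=[];t=[]
        for i in range(1,bins-1):
            k=(x>=e[i])&(x<e[i+1])
            if k.sum()>5: yy=np.percentile(y[k],[2,98]);m.append(yy.mean());t.append((e[i]+e[i+1])/2)
        f=np.polyfit(t,m,1);a+=np.arctan(f[0])
    mid=c0+u*(x.min()+x.max())/2+v*np.polyval(f,(x.min()+x.max())/2)
    res=np.std(np.array(m)-np.polyval(f,t))
    print("mid",mid.round(4),"yaw",np.degrees(a).round(1),"len",(x.max()-x.min()).round(4),"res",res.round(4));return mid,a
E
python3 - <<'E'
from station import *
from h import *
cal=calibration("wrist")
w,z=W_("w5",cal);axis(box(w,.34,.49,.28,.37,.006,.03))
w4,_=W_("w4",cal);w3,_=W_("w3",cal)
axis(box(w4,.34,.49,.28,.37,.005,.03))
for w in(w3,w4): axis(box(w,.39,.47,-.04,.085,.0065,.03))
axis(box(w3,.34,.445,-.17,-.06,.005,.03))
axis(box(w3,.33,.5,-.345,-.2,.004,.05))
for w in(w3,w4):axis(box(w,.33,.49,.12,.24,.006,.05))
E
```

```text
mid [0.4105 0.325 ] yaw 14.5 len 0.1086 res 0.0002
mid [0.4115 0.3225] yaw 15.3 len 0.1081 res 0.0035
mid [0.4373 0.0246] yaw 82.1 len 0.1083 res 0.0036
mid [0.4354 0.0248] yaw 78.8 len 0.108 res 0.0002
mid [ 0.4078 -0.1068] yaw -34.2 len 0.1043 res 0.0001
mid [ 0.4182 -0.2733] yaw -19.2 len 0.1445 res 0.0009
mid [0.4094 0.1731] yaw 21.2 len 0.1337 res 0.001
mid [0.4092 0.1756] yaw 22.1 len 0.133 res 0.0008
```

Call:
drive_tool(
  increments=[
    {"dx": -0.001,"dy": 0,"dz": 0.0,"wx": 0,"wy": 0,"wz": 2.2,"claw": 0.05},
    {"dx": 0,"dy": 0,"dz": 0.03,"wx": 0,"wy": 0,"wz": 0,"claw": 0.05},
    {"dx": 0,"dy": 0,"dz": 0.03,"wx": 0,"wy": 0,"wz": 0,"claw": 0.05},
    {"dx": 0,"dy": 0,"dz": 0.02,"wx": 0,"wy": 0,"wz": 0,"claw": 0.05},
    {"dx": 0,"dy": 0,"dz": 0.009,"wx": 0,"wy": 0,"wz": 0,"claw": 0.05},
    {"dx": 0,"dy": 0,"dz": 0,"wx": 0,"wy": 0,"wz": 0,"claw": 0.05},
    {"dx": 0,"dy": 0,"dz": 0,"wx": 0,"wy": 0,"wz": 0,"claw": 0.01},
    {"dx": 0,"dy": 0,"dz": 0,"wx": 0,"wy": 0,"wz": 0,"claw": 0.01},
    {"dx": 0,"dy": 0,"dz": 0,"wx": 0,"wy": 0,"wz": 0,"claw": 0.01},
    {"dx": 0,"dy": 0,"dz": 0,"wx": 0,"wy": 0,"wz": 0,"claw": 0.01},
    {"dx": 0,"dy": 0,"dz": 0,"wx": 0,"wy": 0,"wz": 0,"claw": 0.01},
  ],
  newtons=35,
)

```text
t: 5.98
eef_pos: [0.4392, 0.3334, 0.0303]
tool_rot: [-0.0, 0.992, 0.129, 0.001]
contact_force: [-0.6, -1.2, 6.2]
gripper_width: 0.245
grasp_force: 33.7
```

Call:
drive_tool(
  increments=[
    {"dx": 0,"dy": 0,"dz": -0.02,"wx": 0,"wy": 0,"wz": 0,"claw": 0.01},
    {"dx": 0,"dy": 0,"dz": -0.04,"wx": 0,"wy": 0,"wz": 0,"claw": 0.01},
    {"dx": 0,"dy": 0,"dz": -0.04,"wx": 0,"wy": 0,"wz": 0,"claw": 0.01},
    {"dx": 0,"dy": 0,"dz": -0.02,"wx": 0,"wy": 0,"wz": 0,"claw": 0.01},
    {"dx": 0,"dy": 0,"dz": 0,"wx": 0,"wy": 0,"wz": 0,"claw": 0.01},
    {"dx": 0,"dy": 0,"dz": 0,"wx": 0,"wy": 0,"wz": 0,"claw": 0.01},
  ],
)

```text
t: 6.72
eef_pos: [0.4381, 0.3322, 0.1481]
tool_rot: [0.001, 0.992, 0.129, -0.001]
contact_force: [-0.8, -0.5, -1.1]
gripper_width: 0.246
grasp_force: 33.6
```

```bash
python3 snap.py w6; python3 - <<'E'
from station import *
from h import *
cal=calibration("wrist")
t=intool("w6",cal)
q=box(t,-.12,.06,-.012,.012,-.02,.04)
h=np.histogram(q[:,0],bins=np.arange(-.12,.07,.01));print(h[0])
for a,b in((-.12,-.03),(.012,.06)):
    g=q[(q[:,0]>a)&(q[:,0]<b)]
    if len(g)>10: print(a,len(g),np.percentile(g,[3,50,97],axis=0).round(4).tolist())
E
```

```text
6.725 [0.4381 0.3322 0.1481] [ 6.000e-04  9.917e-01  1.286e-01 -8.000e-04] 0.24605506389241924 [-0.28  0.47 -0.61  1.92  0.35  0.86 -2.39]
[   0    0    0    0    0    0  131  117  334  441  644 1189 1335 1637
  678    0    0    0]
-0.12 582 [[-0.0568, -0.0047, 0.0168], [-0.037, 0.0008, 0.0203], [-0.0303, 0.0061, 0.0235]]
0.012 1774 [[0.0124, -0.0106, 0.0108], [0.0189, 0.0002, 0.0153], [0.0239, 0.0107, 0.0255]]
```

View pics/w6.png

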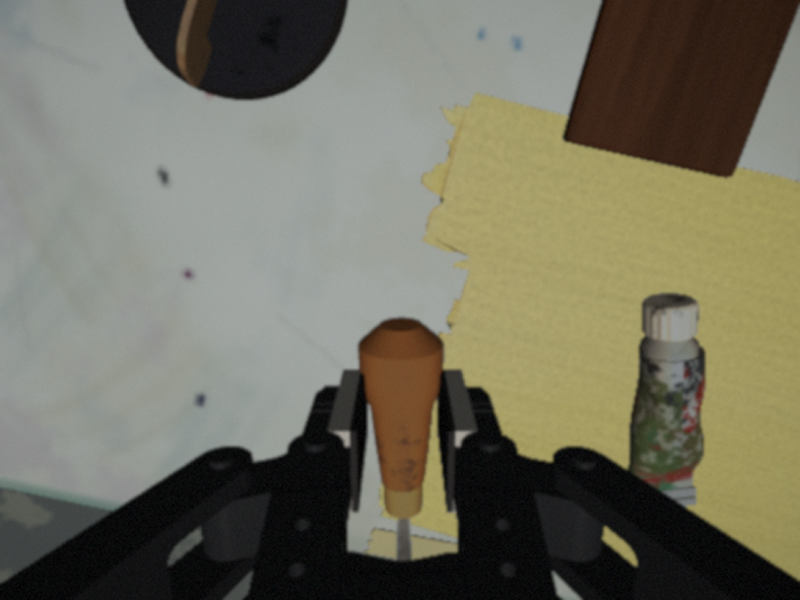

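Call:
drive_tool(
  increments=[
    {"dx": 0.0141,"dy": 0.0495,"dz": 0,"wx": 0,"wy": 0,"wz": 0,"claw": 0.01},
    {"dx": 0.0141,"dy": 0.0495,"dz": 0,"wx": 0,"wy": 0,"wz": 0,"claw": 0.01},
    {"dx": 0.0141,"dy": 0.0495,"dz": 0,"wx": 0,"wy": 0,"wz": 0,"claw": 0.01},
    {"dx": 0.0141,"dy": 0.0495,"dz": 0,"wx": 0,"wy": 0,"wz": 0,"claw": 0.01},
    {"dx": 0.0141,"dy": 0.0495,"dz": 0,"wx": 0,"wy": 0,"wz": 0,"claw": 0.01},
    {"dx": 0.0141,"dy": 0.0495,"dz": 0,"wx": 0,"wy": 0,"wz": 0,"claw": 0.01},
    {"dx": 0,"dy": 0,"dz": 0,"wx": 0,"wy": 0,"wz": -10,"claw": 0.01},
    {"dx": 0,"dy": 0,"dz": 0,"wx": 0,"wy": 0,"wz": -10,"claw": 0.01},
    {"dx": 0,"dy": 0,"dz": 0,"wx": 0,"wy": 0,"wz": -10,"claw": 0.01},
    {"dx": 0,"dy": 0,"dz": 0,"wx": 0,"wy": 0,"wz": -10,"claw": 0.01},
    {"dx": 0,"dy": 0,"dz": 0,"wx": 0,"wy": 0,"wz": -10,"claw": 0.01},
    {"dx": 0,"dy": 0,"dz": 0,"wx": 0,"wy": 0,"wz": -10,"claw": 0.01},
    {"dx": 0,"dy": 0,"dz": 0,"wx": 0,"wy": 0,"wz": -10,"claw": 0.01},
    {"dx": 0,"dy": 0,"dz": 0,"wx": 0,"wy": 0,"wz": -10,"claw": 0.01},
    {"dx": 0,"dy": 0,"dz": 0,"wx": 0,"wy": 0,"wz": -10,"claw": 0.01},
    {"dx": 0,"dy": 0,"dz": 0,"wx": 0,"wy": 0,"wz": -10,"claw": 0.01},
    {"dx": 0,"dy": 0,"dz": 0,"wx": 0,"wy": 0,"wz": -10,"claw": 0.01},
    {"dx": 0,"dy": 0,"dz": 0,"wx": 0,"wy": 0,"wz": -10,"claw": 0.01},
    {"dx": 0,"dy": 0,"dz": 0,"wx": 0,"wy": 0,"wz": -10,"claw": 0.01},
    {"dx": 0,"dy": 0,"dz": 0,"wx": 0,"wy": 0,"wz": -10,"claw": 0.01},
  ],
)

```text
t: 9.28
eef_pos: [0.5954, 0.0673, 0.1476]
tool_rot: [-0.001, 0.215, 0.977, -0.0]
contact_force: [0.7, -0.3, -0.5]
gripper_width: 0.246
grasp_force: 33.6
```

Call:
drive_tool(
  increments=[
    {"dx": 0,"dy": 0,"dz": 0,"wx": 0,"wy": 0,"wz": -10,"claw": 0.01},
    {"dx": 0,"dy": 0,"dz": 0,"wx": 0,"wy": 0,"wz": -10,"claw": 0.01},
    {"dx": 0,"dy": 0,"dz": 0,"wx": 0,"wy": 0,"wz": -10,"claw": 0.01},
    {"dx": 0,"dy": 0,"dz": 0,"wx": 0,"wy": 0,"wz": 0,"claw": 0.01},
    {"dx": 0,"dy": 0,"dz": 0,"wx": 0,"wy": 0,"wz": 0,"claw": 0.01},
  ],
)

```text
t: 9.9
eef_pos: [0.5958, 0.0675, 0.1484]
tool_rot: [-0.001, -0.04, 0.999, 0.0]
contact_force: [-0.2, -0.7, -0.9]
gripper_width: 0.246
grasp_force: 33.6
```

```bash
python3 snap.py w7; cat >> h.py <<'E'
def yaw(o): q=o["tool_rot"];return 2*np.arctan2(q[2],q[1])
def step(o,tx,ty,ty_yaw):  # move needed in tool axes before turning, and the turn
    a=yaw(o);d=np.array([tx,ty])-o["eef_pos"][:2]
    print("yaw",np.degrees(a).round(2),"dx",(d@[np.cos(a),np.sin(a)]).round(4),"dy",(d@[np.sin(a),-np.cos(a)]).round(4),"wz",(np.degrees(a)-ty_yaw).round(2),"pos",o["eef_pos"].round(4))
E
python3 - <<'E'
from station import *
from h import *
step(get_obs(),.5955,.0667,185.1)
t=intool("w6",calibration("wrist"))
for a,b in((-.06,-.034),(-.02,.02)):
    q=box(t,a,b,-.002,.0035,.005,.04);print(np.polyfit(q[:,0],q[:,2],1),np.polyval(np.polyfit(q[:,0],q[:,2],1),-.045),len(q))
E
```

```text
9.9 [0.5958 0.0675 0.1484] [-7.000e-04 -4.020e-02  9.992e-01  2.000e-04] 0.24586737139063117 [ 0.58  0.8  -1.18  1.78  0.81  1.15  0.79]
yaw 184.64 dx 0.0005 dy -0.0007 wz -0.46 pos [0.5959 0.0674 0.1488]
[-0.20312899  0.01134465] 0.020485459505075652 317
[-0.13084321  0.01337206] 0.01926000510336636 946
```

```bash
python3 - <<'E'
from station import *
from h import *
cal=calibration("wrist")
def prof(P,c,a,n):
    u=np.array([np.cos(a),np.sin(a)]);d=P[:,:2]-c;x=d@u;y=d@[-u[1],u[0]]
    print(n,[(round(b*1000),round(1000*np.median(P[(abs(x-b)<.003)&(abs(y)<.0025)][:,2]),1)) for b in np.arange(-.051,.055,.006) if ((abs(x-b)<.003)&(abs(y)<.0025)).sum()>3])
w,_=W_("w5",cal);prof(box(w,.34,.49,.28,.37,-.01,.03),[.4105,.325],np.radians(194.5),"on table")
t=intool("w6",cal);q=box(t,-.12,.06,-.02,.02,-.02,.04);q[:,2]=.0298-q[:,2]
prof(q,[-.030,.0004],np.pi,"in hand")
E
```

```text
on table [(-51, np.float64(16.5)), (-45, np.float64(19.3)), (-39, np.float64(19.2)), (-33, np.float64(17.9)), (-27, np.float64(16.2)), (-21, np.float64(15.6)), (-15, np.float64(14.9)), (-9, np.float64(14.2)), (-3, np.float64(13.5)), (3, np.float64(13.0)), (9, np.float64(12.4)), (15, np.float64(8.0)), (21, np.float64(8.4)), (27, np.float64(8.8)), (33, np.float64(9.1)), (39, np.float64(10.0)), (45, np.float64(10.7)), (51, np.float64(11.1))]
in hand [(-51, np.float64(15.0)), (-45, np.float64(18.6)), (-39, np.float64(18.5)), (-33, np.float64(17.2)), (-27, np.float64(15.7)), (-21, np.float64(15.0)), (-15, np.float64(14.6)), (-9, np.float64(13.9)), (-3, np.float64(13.1)), (3, np.float64(12.5)), (9, np.float64(12.2)), (15, np.float64(8.0)), (21, np.float64(8.0)), (27, np.float64(8.1))]
```

Call:
drive_tool(
  increments=[
    {"dx": 0.0005,"dy": -0.0007,"dz": 0.03,"wx": 0,"wy": 0,"wz": -0.46,"claw": 0.01},
    {"dx": 0,"dy": 0,"dz": 0.03,"wx": 0,"wy": 0,"wz": 0,"claw": 0.01},
    {"dx": 0,"dy": 0,"dz": 0.02,"wx": 0,"wy": 0,"wz": 0,"claw": 0.01},
    {"dx": 0,"dy": 0,"dz": 0.012,"wx": 0,"wy": 0,"wz": 0,"claw": 0.01},
    {"dx": 0,"dy": 0,"dz": 0.008,"wx": 0,"wy": 0,"wz": 0,"claw": 0.01},
    {"dx": 0,"dy": 0,"dz": 0.005,"wx": 0,"wy": 0,"wz": 0,"claw": 0.01},
    {"dx": 0,"dy": 0,"dz": 0.0025,"wx": 0,"wy": 0,"wz": 0,"claw": 0.01},
    {"dx": 0,"dy": 0,"dz": 0,"wx": 0,"wy": 0,"wz": 0,"claw": 0.01},
    {"dx": 0,"dy": 0,"dz": 0,"wx": 0,"wy": 0,"wz": 0,"claw": 0.01},
  ],
)

```text
t: 11.08
eef_pos: [0.596, 0.0667, 0.0422]
tool_rot: [0.0, -0.046, 0.999, 0.0]
contact_force: [0.9, 0.1, 0.2]
gripper_width: 0.242
grasp_force: 33.6
```

Call:
drive_tool(
  increments=[
    {"dx": 0,"dy": 0,"dz": 0.0015,"wx": 0,"wy": 0,"wz": 0,"claw": 0.01},
    {"dx": 0,"dy": 0,"dz": 0,"wx": 0,"wy": 0,"wz": 0,"claw": 0.01},
    {"dx": 0,"dy": 0,"dz": 0,"wx": 0,"wy": 0,"wz": 0,"claw": 0.045},
    {"dx": 0,"dy": 0,"dz": 0,"wx": 0,"wy": 0,"wz": 0,"claw": 0.045},
    {"dx": 0,"dy": 0,"dz": 0,"wx": 0,"wy": 0,"wz": 0,"claw": 0.045},
    {"dx": 0,"dy": 0,"dz": -0.03,"wx": 0,"wy": 0,"wz": 0,"claw": 0.045},
    {"dx": 0,"dy": 0,"dz": -0.045,"wx": 0,"wy": 0,"wz": 0,"claw": 0.045},
    {"dx": 0,"dy": 0,"dz": -0.055,"wx": 0,"wy": 0,"wz": 0,"claw": 0.045},
    {"dx": 0,"dy": 0,"dz": -0.03,"wx": 0,"wy": 0,"wz": 0,"claw": 0.045},
    {"dx": 0,"dy": 0,"dz": 0,"wx": 0,"wy": 0,"wz": 0,"claw": 0.045},
    {"dx": 0,"dy": 0,"dz": 0,"wx": 0,"wy": 0,"wz": 0,"claw": 0.045},
  ],
)

```text
t: 12.45
eef_pos: [0.5953, 0.0662, 0.1994]
tool_rot: [-0.001, -0.046, 0.999, -0.0]
contact_force: [-0.2, -0.7, -0.6]
gripper_width: 0.529
grasp_force: 0.0
```

```bash
python3 snap.py w8; python3 - <<'E'
from station import *
from h import *
cal=calibration("wrist")
w,_=W_("w8",cal)
a=np.radians(5.1);u=np.array([np.cos(a),np.sin(a)]);v=np.array([-u[1],u[0]])
d=w[...,:2]-[.6284,.0355];f=np.dstack([d@u,d@v,w[...,2]])
q=box(f,-.07,.065,.01,.06,.0145,.034);q=q[(q[:,0]<.02)]
axis(q);axis(box(w,.36,.50,-.04,.09,.0065,.03))
b=box(f,.042,.064,.01,.06,.014,.03);print("blade",len(b),np.median(b,axis=0).round(4))
step(get_obs(),.4354-.03*np.cos(np.radians(78.8)),.0248-.03*np.sin(np.radians(78.8)),78.8)
E
```

```text
12.45 [0.5953 0.0662 0.1994] [-5.00e-04 -4.57e-02  9.99e-01 -4.00e-04] 0.5288085437625522 [ 0.62  0.74 -1.23  1.74  0.75  1.22  0.84]
mid [-0.0172  0.0341] yaw 0.8 len 0.0741 res 0.0001Traceback (most recent call last):
  File "<stdin>", line 8, in <module>
  File "h.py", line 32, in axis
    f=np.polyfit(t,m,1);a+=np.arctan(f[0])
    raise TypeError("expected non-empty vector for x")
TypeError: expected non-empty vector for x
```

View pics/w8.png

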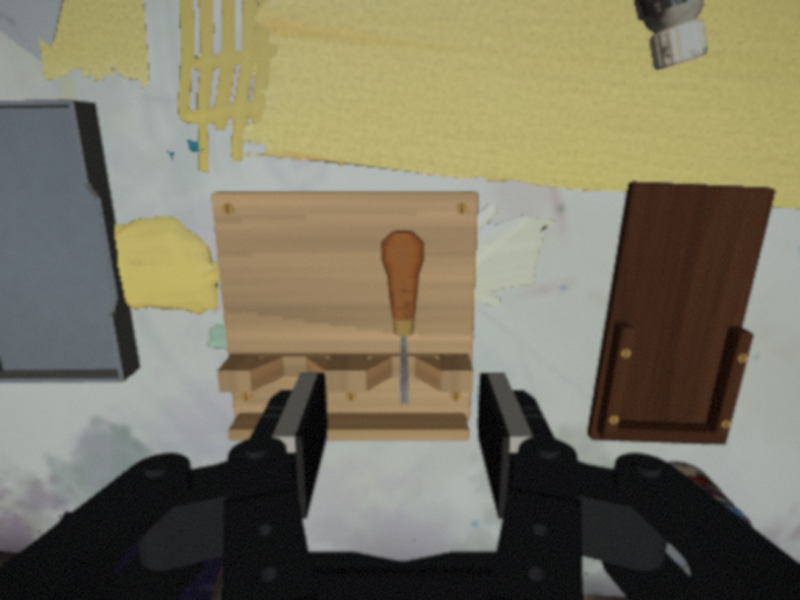

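The wrist view shows the orange gouge in the right-hand notch: handle (403,280) flat on the board, blade through to (404,395), short of the guard. Measured y is 34.1 mm. Blue next.

Call:
drive_tool(
  increments=[
    {"dx": 0.0428,"dy": -0.0142,"dz": 0.01,"wx": 0,"wy": 0,"wz": 0,"claw": 0.05},
    {"dx": 0.0428,"dy": -0.0142,"dz": 0.02,"wx": 0,"wy": 0,"wz": 0,"claw": 0.05},
    {"dx": 0.0428,"dy": -0.0142,"dz": 0.02,"wx": 0,"wy": 0,"wz": 0,"claw": 0.05},
    {"dx": 0.0428,"dy": -0.0142,"dz": 0.02,"wx": 0,"wy": 0,"wz": 0,"claw": 0.05},
    {"dx": 0,"dy": 0,"dz": 0,"wx": 0,"wy": 0,"wz": 10.6,"claw": 0.05},
    {"dx": 0,"dy": 0,"dz": 0,"wx": 0,"wy": 0,"wz": 10.6,"claw": 0.05},
    {"dx": 0,"dy": 0,"dz": 0,"wx": 0,"wy": 0,"wz": 10.6,"claw": 0.05},
    {"dx": 0,"dy": 0,"dz": 0,"wx": 0,"wy": 0,"wz": 10.6,"claw": 0.05},
    {"dx": 0,"dy": 0,"dz": 0,"wx": 0,"wy": 0,"wz": 10.6,"claw": 0.05},
    {"dx": 0,"dy": 0,"dz": 0,"wx": 0,"wy": 0,"wz": 10.6,"claw": 0.05},
    {"dx": 0,"dy": 0,"dz": 0,"wx": 0,"wy": 0,"wz": 10.6,"claw": 0.05},
    {"dx": 0,"dy": 0,"dz": 0,"wx": 0,"wy": 0,"wz": 10.6,"claw": 0.05},
    {"dx": 0,"dy": 0,"dz": 0,"wx": 0,"wy": 0,"wz": 10.6,"claw": 0.05},
    {"dx": 0,"dy": 0,"dz": 0,"wx": 0,"wy": 0,"wz": 10.6,"claw": 0.05},
    {"dx": 0,"dy": 0,"dz": 0,"wx": 0,"wy": 0,"wz": 0,"claw": 0.05},
    {"dx": 0,"dy": 0,"dz": 0,"wx": 0,"wy": 0,"wz": 0,"claw": 0.05},
  ],
)

```text
t: 14.5
eef_pos: [0.4301, -0.0055, 0.1298]
tool_rot: [-0.0, 0.769, 0.639, -0.0]
contact_force: [0.4, -0.3, 0.3]
gripper_width: 0.585
grasp_force: 0.0
```

```bash
python3 snap.py w9; python3 - <<'E'
from station import *
from h import *
cal=calibration("wrist")
w,_=W_("w9",cal)
m,a=axis(box(w,.38,.48,-.04,.09,.0065,.022));a=a%np.pi
step(get_obs(),m[0]-.03*np.cos(a),m[1]-.03*np.sin(a),np.degrees(a))
E
```

```text
14.5 [ 0.4301 -0.0055  0.1298] [-4.000e-04  7.691e-01  6.392e-01 -4.000e-04] 0.5849678018663614 [ 0.63  0.4  -0.89  2.19  0.46  0.75 -0.75]
mid [0.4346 0.0257] yaw 78.4 len 0.1077 res 0.0001
yaw 79.41 dx 0.0016 dy -0.0019 wz 1.05 pos [ 0.4301 -0.0056  0.1299]
```

Call:
drive_tool(
  increments=[
    {"dx": 0.0016,"dy": -0.0019,"dz": 0.01,"wx": 0,"wy": 0,"wz": 1.05,"claw": 0.05},
    {"dx": 0,"dy": 0,"dz": 0.03,"wx": 0,"wy": 0,"wz": 0,"claw": 0.05},
    {"dx": 0,"dy": 0,"dz": 0.03,"wx": 0,"wy": 0,"wz": 0,"claw": 0.05},
    {"dx": 0,"dy": 0,"dz": 0.02,"wx": 0,"wy": 0,"wz": 0,"claw": 0.05},
    {"dx": 0,"dy": 0,"dz": 0.01,"wx": 0,"wy": 0,"wz": 0,"claw": 0.05},
    {"dx": 0,"dy": 0,"dz": 0,"wx": 0,"wy": 0,"wz": 0,"claw": 0.05},
    {"dx": 0,"dy": 0,"dz": 0,"wx": 0,"wy": 0,"wz": 0,"claw": 0.01},
    {"dx": 0,"dy": 0,"dz": 0,"wx": 0,"wy": 0,"wz": 0,"claw": 0.01},
    {"dx": 0,"dy": 0,"dz": 0,"wx": 0,"wy": 0,"wz": 0,"claw": 0.01},
    {"dx": 0,"dy": 0,"dz": 0,"wx": 0,"wy": 0,"wz": 0,"claw": 0.01},
    {"dx": 0,"dy": 0,"dz": 0,"wx": 0,"wy": 0,"wz": 0,"claw": 0.01},
  ],
  newtons=35,
)

```text
t: 15.92
eef_pos: [0.4293, -0.0036, 0.0312]
tool_rot: [0.001, 0.776, 0.631, 0.0]
contact_force: [-1.8, 0.2, 4.7]
gripper_width: 0.245
grasp_force: 34.0
```

Call:
drive_tool(
  increments=[
    {"dx": 0,"dy": 0,"dz": -0.02,"wx": 0,"wy": 0,"wz": 0,"claw": 0.01},
    {"dx": 0,"dy": 0,"dz": -0.04,"wx": 0,"wy": 0,"wz": 0,"claw": 0.01},
    {"dx": 0,"dy": 0,"dz": -0.04,"wx": 0,"wy": 0,"wz": 0,"claw": 0.01},
    {"dx": 0.0093,"dy": 0.042,"dz": -0.02,"wx": 0,"wy": 0,"wz": 0,"claw": 0.01},
    {"dx": 0.0093,"dy": 0.042,"dz": 0,"wx": 0,"wy": 0,"wz": 0,"claw": 0.01},
    {"dx": 0.0093,"dy": 0.042,"dz": 0,"wx": 0,"wy": 0,"wz": 0,"claw": 0.01},
    {"dx": 0.0093,"dy": 0.042,"dz": 0,"wx": 0,"wy": 0,"wz": 0,"claw": 0.01},
    {"dx": 0,"dy": 0,"dz": 0,"wx": 0,"wy": 0,"wz": 10.45,"claw": 0.01},
    {"dx": 0,"dy": 0,"dz": 0,"wx": 0,"wy": 0,"wz": 10.45,"claw": 0.01},
    {"dx": 0,"dy": 0,"dz": 0,"wx": 0,"wy": 0,"wz": 10.45,"claw": 0.01},
    {"dx": 0,"dy": 0,"dz": 0,"wx": 0,"wy": 0,"wz": 10.45,"claw": 0.01},
    {"dx": 0,"dy": 0,"dz": 0,"wx": 0,"wy": 0,"wz": 10.45,"claw": 0.01},
    {"dx": 0,"dy": 0,"dz": 0,"wx": 0,"wy": 0,"wz": 10.45,"claw": 0.01},
    {"dx": 0,"dy": 0,"dz": 0,"wx": 0,"wy": 0,"wz": 10.45,"claw": 0.01},
    {"dx": 0,"dy": 0,"dz": 0,"wx": 0,"wy": 0,"wz": 0,"claw": 0.01},
    {"dx": 0,"dy": 0,"dz": 0,"wx": 0,"wy": 0,"wz": 0,"claw": 0.01},
  ],
)

```text
t: 17.92
eef_pos: [0.6009, -0.0016, 0.1506]
tool_rot: [0.0, 0.999, 0.046, 0.0]
contact_force: [0.6, -0.6, -0.7]
gripper_width: 0.248
grasp_force: 34.4
```

```bash
python3 snap.py w10; python3 - <<'E'
from station import *
from h import *
cal=calibration("wrist")
t=intool("w10",cal);q=box(t,-.06,.12,-.014,.014,.004,.04)
# blade ahead (+x)
for x in np.arange(-.02,.09,.006):
    s=q[abs(q[:,0]-x)<.003]
    if len(s)>5: print(round(x*1e3),len(s),np.percentile(s[:,1],[3,97]).round(4),s[:,1].mean().round(4),np.median(s[:,2]).round(4))
print("tip",np.percentile(q[:,0],99.8))
step(get_obs(),.6015,-.0011,5.1)
E
```

```text
17.925 [ 0.6009 -0.0016  0.1506] [0.000e+00 9.989e-01 4.580e-02 2.000e-04] 0.24816536530084998 [ 0.29  0.53 -0.52  1.8   0.32  0.9  -1.86]
-20 144 [-0.0095  0.0105] 0.0003 0.0139
-14 540 [-0.0095  0.0108] 0.0006 0.0132
-8 659 [-0.01   0.011] 0.0005 0.0135
-2 746 [-0.01   0.011] 0.0005 0.0154
4 626 [-0.01   0.011] 0.0006 0.0164
10 833 [-0.0134  0.0134] -0.0001 0.0165
16 481 [-0.0074  0.0079] 0.0002 0.0176
22 450 [-0.0068  0.007 ] 0.0002 0.0182
28 421 [-0.0064  0.006 ] 0.0 0.019
34 383 [-0.0058  0.0055] -0.0 0.0194
40 308 [-0.0049  0.0049] -0.0001 0.0232
46 232 [-0.0036  0.0028] -0.0003 0.0235
52 264 [-0.004   0.0032] -0.0005 0.0234
58 288 [-0.0046  0.0035] -0.0005 0.0229
64 333 [-0.005   0.0035] -0.0007 0.0223
70 380 [-0.0053  0.0038] -0.0008 0.0218
76 385 [-0.0056  0.0038] -0.0009 0.0211
82 315 [-0.0055  0.0037] -0.0008 0.0206
tip 0.08340227133826952
yaw 5.21 dx 0.0006 dy -0.0005 wz 0.11 pos [ 0.6009 -0.0016  0.1505]
```

Call:
drive_tool(
  increments=[
    {"dx": 0.0005,"dy": -0.0003,"dz": 0.03,"wx": 0,"wy": 0,"wz": 0.8,"claw": 0.01},
    {"dx": 0,"dy": 0,"dz": 0.03,"wx": 0,"wy": 0,"wz": 0,"claw": 0.01},
    {"dx": 0,"dy": 0,"dz": 0.02,"wx": 0,"wy": 0,"wz": 0,"claw": 0.01},
    {"dx": 0,"dy": 0,"dz": 0.012,"wx": 0,"wy": 0,"wz": 0,"claw": 0.01},
    {"dx": 0,"dy": 0,"dz": 0.008,"wx": 0,"wy": 0,"wz": 0,"claw": 0.01},
    {"dx": 0,"dy": 0,"dz": 0.005,"wx": 0,"wy": 0,"wz": 0,"claw": 0.01},
    {"dx": 0,"dy": 0,"dz": 0.004,"wx": 0,"wy": 0,"wz": 0,"claw": 0.01},
    {"dx": 0,"dy": 0,"dz": 0.0005,"wx": 0,"wy": 0,"wz": 0,"claw": 0.01},
    {"dx": 0,"dy": 0,"dz": 0,"wx": 0,"wy": 0,"wz": 0,"claw": 0.01},
    {"dx": 0,"dy": 0,"dz": 0,"wx": 0,"wy": 0,"wz": 0,"claw": 0.01},
  ],
)

```text
t: 19.23
eef_pos: [0.6018, -0.0012, 0.0413]
tool_rot: [0.0, 0.999, 0.037, 0.0]
contact_force: [-0.8, 0.2, 4.3]
gripper_width: 0.25
grasp_force: 35.1
```

Call:
drive_tool(
  increments=[
    {"dx": 0,"dy": 0,"dz": 0,"wx": 0,"wy": 0,"wz": 0,"claw": 0.045},
    {"dx": 0,"dy": 0,"dz": 0,"wx": 0,"wy": 0,"wz": 0,"claw": 0.045},
    {"dx": 0,"dy": 0,"dz": 0,"wx": 0,"wy": 0,"wz": 0,"claw": 0.045},
    {"dx": 0,"dy": 0,"dz": -0.03,"wx": 0,"wy": 0,"wz": 0,"claw": 0.045},
    {"dx": 0,"dy": 0,"dz": -0.045,"wx": 0,"wy": 0,"wz": 0,"claw": 0.045},
    {"dx": 0,"dy": 0,"dz": -0.055,"wx": 0,"wy": 0,"wz": 0,"claw": 0.045},
    {"dx": -0.048,"dy": 0.0245,"dz": 0,"wx": 0,"wy": 0,"wz": 0,"claw": 0.045},
    {"dx": -0.048,"dy": 0.0245,"dz": 0,"wx": 0,"wy": 0,"wz": 0,"claw": 0.045},
    {"dx": -0.048,"dy": 0.0245,"dz": 0.0,"wx": 0,"wy": 0,"wz": 0,"claw": 0.045},
    {"dx": -0.048,"dy": 0.0245,"dz": 0.0,"wx": 0,"wy": 0,"wz": 0,"claw": 0.045},
    {"dx": 0,"dy": 0,"dz": 0,"wx": 0,"wy": 0,"wz": 9.6,"claw": 0.045},
    {"dx": 0,"dy": 0,"dz": 0,"wx": 0,"wy": 0,"wz": 9.6,"claw": 0.045},
    {"dx": 0,"dy": 0,"dz": 0,"wx": 0,"wy": 0,"wz": 9.6,"claw": 0.045},
    {"dx": 0,"dy": 0,"dz": 0,"wx": 0,"wy": 0,"wz": 9.6,"claw": 0.045},
    {"dx": 0,"dy": 0,"dz": 0,"wx": 0,"wy": 0,"wz": 0,"claw": 0.045},
    {"dx": 0,"dy": 0,"dz": 0,"wx": 0,"wy": 0,"wz": 0,"claw": 0.045},
  ],
)

```text
t: 21.22
eef_pos: [0.4172, -0.1131, 0.1708]
tool_rot: [0.0, 0.956, -0.292, -0.0]
contact_force: [-0.0, -0.3, 0.4]
gripper_width: 0.526
grasp_force: 0.0
```

```bash
python3 snap.py w11; python3 - <<'E'
from station import *
from h import *
cal=calibration("wrist")
w,_=W_("w11",cal)
q=box(w,.33,.445,-.17,-.05,.005,.022);m,a=axis(q)
u=np.array([np.cos(a),np.sin(a)]);e=((q[:,:2]-m)@u).min();O=m+u*(e+.075);print("origin",O.round(4))
al=box(w,.33,.55,-.24,-.05,.004,.022);print("far end along u",np.percentile((al[:,:2]-O)@u,99.5))
hd=al[((al[:,:2]-O)@u>.03)];v=np.array([-u[1],u[0]]);print("head",len(hd),np.percentile((hd[:,:2]-O)@v,[2,98]).round(4))
G=O-.012*u;step(get_obs(),*G,np.degrees(a))
f=w.reshape(-1,3);R=np.radians(5.1);x=np.array([np.cos(R),np.sin(R)]);d=f[:,:2]-[.6284,.0355];f=np.c_[d@x,d@[-x[1],x[0]],f[:,2]]
b=f[(f[:,0]>-.06)&(f[:,0]<.02)&(abs(f[:,1]+.034)<.025)&(f[:,2]>.015)&(f[:,2]<.034)]
if len(b)>50: axis(b)
E
```

```text
21.225 [ 0.4172 -0.1131  0.1708] [ 0.      0.9564 -0.292  -0.    ] 0.5258706492394067 [ 0.52  0.23 -0.45  2.17  0.14  0.77 -2.18]
mid [ 0.3947 -0.0991] yaw -34.0 len 0.1376 res 0.0001
origin [ 0.3998 -0.1025]
far end along u 0.1574328142097271
head 5929 [-0.1292  0.0694]
yaw -34.0 dx -0.0323 dy 0.0009 wz -0.03 pos [ 0.4172 -0.1131  0.1708]
mid [-0.0406 -0.0405] yaw -25.6 len 0.0345 res 0.0019
```

View pics/w11.png

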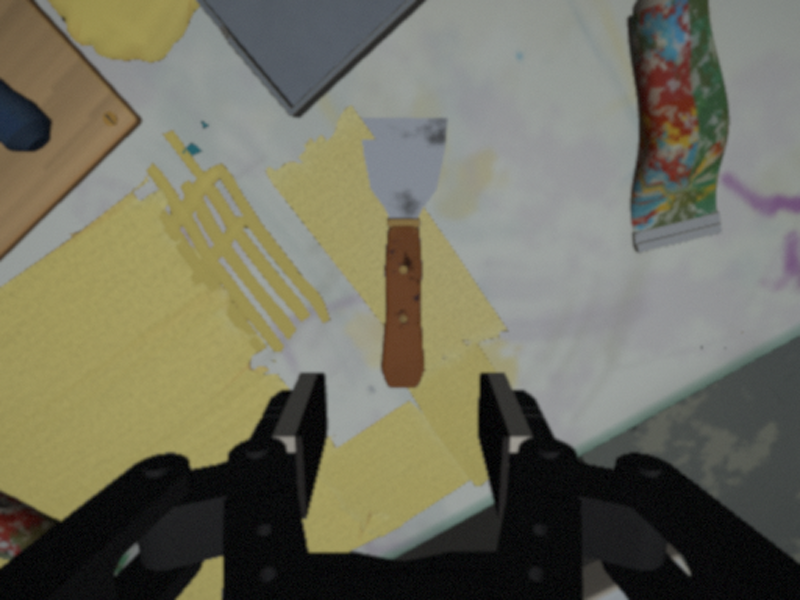

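The scraper is aligned with the tool: handle end at (403,387), head end at (405,118). The blue handle sits on the rack at (22,115).

```bash
python3 - <<'E'
from station import *
from h import *
cal=calibration("wrist");z=np.load("w11.npz");K=cal["intrinsics"];M=cal["mount"]
for px,h in(((403,387),.006),((405,118),.003),((404,222),.008)):
    r=M[:3,:3]@[(px[0]/1.5625-K[0,2])/K[0,0],(px[1]/1.5625-K[1,2])/K[1,1],1];s=(z["pos"][2]-h-M[2,3])/r[2];print((M[:3,3]+s*r).round(4))
t=intool("w11",cal);zt=z["pos"][2]
q=box(t,-.08,.05,-.02,.02,zt-.02,zt-.006);print("end by depth",np.percentile(q[:,0],[.5,1,2]),len(q))
x=.0;
for x in(-.03,0,.03): s=q[abs(q[:,0]-x)<.003];print(x,np.percentile(s[:,1],[2,98]).round(4))
E
```

```text
[-0.0672  0.001   0.1648]
[0.0843 0.0018 0.1678]
[0.0314 0.0014 0.1628]
end by depth [-0.06264263 -0.06191534 -0.06034698] 3016
-0.03 [-0.0096  0.0116]
0 [-0.0084  0.0104]
0.03 [-0.0074  0.0093]
```

Call:
drive_tool(
  increments=[
    {"dx": -0.002,"dy": 0.001,"dz": 0.02,"wx": 0,"wy": 0,"wz": 0,"claw": 0.035},
    {"dx": 0,"dy": 0,"dz": 0.04,"wx": 0,"wy": 0,"wz": 0,"claw": 0.035},
    {"dx": 0,"dy": 0,"dz": 0.04,"wx": 0,"wy": 0,"wz": 0,"claw": 0.035},
    {"dx": 0,"dy": 0,"dz": 0.025,"wx": 0,"wy": 0,"wz": 0,"claw": 0.035},
    {"dx": 0,"dy": 0,"dz": 0.012,"wx": 0,"wy": 0,"wz": 0,"claw": 0.035},
    {"dx": 0,"dy": 0,"dz": 0.006,"wx": 0,"wy": 0,"wz": 0,"claw": 0.035},
    {"dx": 0,"dy": 0,"dz": 0,"wx": 0,"wy": 0,"wz": 0,"claw": 0.035},
  ],
)

```text
t: 22.15
eef_pos: [0.4153, -0.1129, 0.0281]
tool_rot: [-0.0, 0.956, -0.293, 0.0]
contact_force: [0.1, 0.0, 0.0]
gripper_width: 0.413
grasp_force: 0.0
```

Call:
drive_tool(
  increments=[
    {"dx": 0,"dy": 0,"dz": 0,"wx": 0,"wy": 0,"wz": 0,"claw": 0.01},
    {"dx": 0,"dy": 0,"dz": 0,"wx": 0,"wy": 0,"wz": 0,"claw": 0.01},
    {"dx": 0,"dy": 0,"dz": 0,"wx": 0,"wy": 0,"wz": 0,"claw": 0.01},
    {"dx": 0,"dy": 0,"dz": 0,"wx": 0,"wy": 0,"wz": 0,"claw": 0.01},
    {"dx": 0,"dy": 0,"dz": 0,"wx": 0,"wy": 0,"wz": 0,"claw": 0.01},
  ],
  newtons=45,
)

```text
t: 22.78
eef_pos: [0.4156, -0.1131, 0.0287]
tool_rot: [0.0, 0.956, -0.294, 0.001]
contact_force: [-1.8, 0.5, 7.4]
gripper_width: 0.225
grasp_force: 44.1
```

Call:
drive_tool(
  increments=[
    {"dx": 0,"dy": 0,"dz": -0.02,"wx": 0,"wy": 0,"wz": 0,"claw": 0.01},
    {"dx": 0,"dy": 0,"dz": -0.04,"wx": 0,"wy": 0,"wz": 0,"claw": 0.01},
    {"dx": 0,"dy": 0,"dz": -0.05,"wx": 0,"wy": 0,"wz": 0,"claw": 0.01},
    {"dx": -0.007,"dy": -0.0482,"dz": -0.01,"wx": 0,"wy": 0,"wz": 0,"claw": 0.01},
    {"dx": -0.007,"dy": -0.0482,"dz": 0,"wx": 0,"wy": 0,"wz": 0,"claw": 0.01},
    {"dx": -0.007,"dy": -0.0482,"dz": 0,"wx": 0,"wy": 0,"wz": 0,"claw": 0.01},
    {"dx": -0.007,"dy": -0.0482,"dz": 0,"wx": 0,"wy": 0,"wz": 0,"claw": 0.01},
    {"dx": -0.007,"dy": -0.0482,"dz": 0,"wx": 0,"wy": 0,"wz": 0,"claw": 0.01},
    {"dx": -0.007,"dy": -0.0482,"dz": 0,"wx": 0,"wy": 0,"wz": 0,"claw": 0.01},
    {"dx": -0.007,"dy": -0.0482,"dz": 0,"wx": 0,"wy": 0,"wz": 0,"claw": 0.01},
    {"dx": -0.007,"dy": -0.0482,"dz": 0,"wx": 0,"wy": 0,"wz": 0,"claw": 0.01},
    {"dx": 0,"dy": 0,"dz": 0,"wx": 0,"wy": 0,"wz": -9.2,"claw": 0.01},
    {"dx": 0,"dy": 0,"dz": 0,"wx": 0,"wy": 0,"wz": -9.2,"claw": 0.01},
    {"dx": 0,"dy": 0,"dz": 0,"wx": 0,"wy": 0,"wz": -9.2,"claw": 0.01},
    {"dx": 0,"dy": 0,"dz": 0,"wx": 0,"wy": 0,"wz": -9.2,"claw": 0.01},
    {"dx": 0,"dy": 0,"dz": 0,"wx": 0,"wy": 0,"wz": 0,"claw": 0.01},
    {"dx": 0,"dy": 0,"dz": 0,"wx": 0,"wy": 0,"wz": 0,"claw": 0.01},
  ],
)

```text
t: 24.9
eef_pos: [0.5851, 0.2374, 0.148]
tool_rot: [0.0, 1.0, 0.021, 0.0]
contact_force: [1.0, -0.3, -0.2]
gripper_width: 0.219
grasp_force: 44.4
```

```bash
python3 snap.py w12; python3 - <<'E'
from station import *
from h import *
cal=calibration("wrist");t=intool("w12",cal);o=get_obs()
q=box(t,-.09,.12,-.03,.03,.008,.045)
for x in np.arange(.02,.1,.01):
    s=q[abs(q[:,0]-x)<.003]
    if len(s)>5: print(round(x*1e3),len(s),np.percentile(s[:,1],[2,98]).round(4),np.median(s[:,2]).round(4))
print("tip",np.percentile(q[:,0],99.7));step(o,.586,.2375,2.7)
E
```

```text
24.9 [0.5851 0.2374 0.148 ] [0.000e+00 9.998e-01 2.150e-02 1.000e-04] 0.2193879551090303 [-0.04  0.6  -0.62  1.73  0.41  0.95 -2.35]
20 566 [-0.0087  0.0094] 0.0157
30 588 [-0.0078  0.0087] 0.0166
40 668 [-0.0096  0.0106] 0.0216
50 1139 [-0.0162  0.0171] 0.0231
60 1369 [-0.0182  0.0191] 0.0245
70 1569 [-0.02   0.021] 0.0258
80 1623 [-0.0207  0.0217] 0.027
tip 0.08614023441127454
yaw 2.5 dx 0.0008 dy 0.0 wz -0.2 pos [0.5852 0.2375 0.148 ]
```

View pics/w12.png

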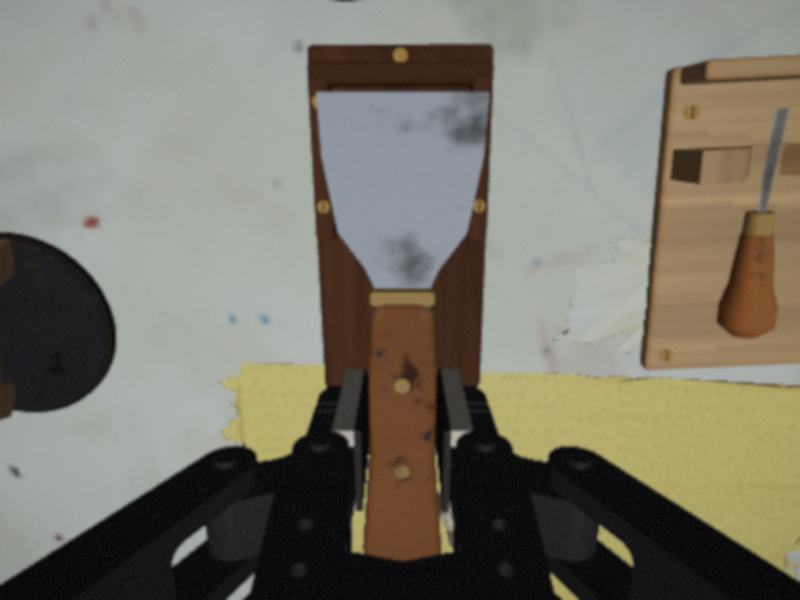

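The scraper is centred over the pocket: head (400,190), pocket screws at (323,207) and (479,207). The orange gouge is still in place. Lowering.

Call:
drive_tool(
  increments=[
    {"dx": 0.0015,"dy": 0.0005,"dz": 0.03,"wx": 0,"wy": 0,"wz": -0.2,"claw": 0.01},
    {"dx": 0,"dy": 0,"dz": 0.03,"wx": 0,"wy": 0,"wz": 0,"claw": 0.01},
    {"dx": 0,"dy": 0,"dz": 0.02,"wx": 0,"wy": 0,"wz": 0,"claw": 0.01},
    {"dx": 0,"dy": 0,"dz": 0.012,"wx": 0,"wy": 0,"wz": 0,"claw": 0.01},
    {"dx": 0,"dy": 0,"dz": 0.008,"wx": 0,"wy": 0,"wz": 0,"claw": 0.01},
    {"dx": 0,"dy": 0,"dz": 0.005,"wx": 0,"wy": 0,"wz": 0,"claw": 0.01},
    {"dx": 0,"dy": 0,"dz": 0.004,"wx": 0,"wy": 0,"wz": 0,"claw": 0.01},
    {"dx": 0,"dy": 0,"dz": 0,"wx": 0,"wy": 0,"wz": 0,"claw": 0.01},
    {"dx": 0,"dy": 0,"dz": 0,"wx": 0,"wy": 0,"wz": 0,"claw": 0.01},
  ],
)

```text
t: 26.08
eef_pos: [0.5868, 0.2373, 0.0391]
tool_rot: [-0.0, 1.0, 0.025, 0.0]
contact_force: [-0.0, 0.3, 0.1]
gripper_width: 0.223
grasp_force: 44.5
```

Call:
drive_tool(
  increments=[
    {"dx": 0,"dy": 0,"dz": 0.001,"wx": 0,"wy": 0,"wz": 0,"claw": 0.01},
    {"dx": 0,"dy": 0,"dz": 0,"wx": 0,"wy": 0,"wz": 0,"claw": 0.01},
    {"dx": 0,"dy": 0,"dz": 0,"wx": 0,"wy": 0,"wz": 0,"claw": 0.04},
    {"dx": 0,"dy": 0,"dz": 0,"wx": 0,"wy": 0,"wz": 0,"claw": 0.04},
    {"dx": 0,"dy": 0,"dz": 0,"wx": 0,"wy": 0,"wz": 0,"claw": 0.04},
    {"dx": 0,"dy": 0,"dz": -0.03,"wx": 0,"wy": 0,"wz": 0,"claw": 0.04},
    {"dx": 0,"dy": 0,"dz": -0.055,"wx": 0,"wy": 0,"wz": 0,"claw": 0.07},
    {"dx": 0,"dy": 0,"dz": -0.055,"wx": 0,"wy": 0,"wz": 0,"claw": 0.07},
    {"dx": -0.045,"dy": 0.0135,"dz": 0,"wx": 0,"wy": 0,"wz": -9.4,"claw": 0.07},
    {"dx": -0.0464,"dy": 0.0059,"dz": 0,"wx": 0,"wy": 0,"wz": -9.4,"claw": 0.07},
    {"dx": -0.047,"dy": -0.0018,"dz": 0,"wx": 0,"wy": 0,"wz": 0,"claw": 0.07},
    {"dx": -0.047,"dy": -0.0018,"dz": 0,"wx": 0,"wy": 0,"wz": 0,"claw": 0.07},
    {"dx": 0,"dy": 0,"dz": 0,"wx": 0,"wy": 0,"wz": 0,"claw": 0.07},
    {"dx": 0,"dy": 0,"dz": 0,"wx": 0,"wy": 0,"wz": 0,"claw": 0.07},
  ],
)

```text
t: 27.82
eef_pos: [0.4105, 0.1748, 0.1783]
tool_rot: [-0.0, 0.982, 0.188, 0.001]
contact_force: [0.4, 0.4, 1.0]
gripper_width: 0.821
grasp_force: 0.0
```

```bash
python3 snap.py w13; python3 - <<'E'
from station import *
from h import *
cal=calibration("wrist")
w,_=W_("w13",cal)
m,a=axis(box(w,.33,.49,.12,.24,.006,.035))
step(get_obs(),*m,np.degrees(a))
a=np.radians(2.7);u=np.array([np.cos(a),np.sin(a)]);d=w[...,:2]-[.616,.2389];f=np.dstack([d@u,d@[-u[1],u[0]],w[...,2]])
for x in (-.085,-.07,-.05,-.02,0,.02,.04,.05,.06):
    s=box(f,x-.004,x+.004,-.005,.005,-.01,.05);print(x,len(s),np.median(s[:,2]).round(4) if len(s) else 0)
E
```

```text
27.825 [0.4105 0.1748 0.1783] [-1.000e-04  9.822e-01  1.876e-01  8.000e-04] 0.8209665006855723 [ 0.18  0.31 -0.83  2.12  0.3   0.84 -2.02]
mid [0.4082 0.1759] yaw 22.3 len 0.1336 res 0.0009
yaw 21.62 dx -0.0022 dy -0.0017 wz -0.72 pos [0.4108 0.1751 0.1782]
-0.085 131 0.0235
-0.07 0 0
-0.05 0 0
-0.02 0 0
0 0 0
0.02 0 0
0.04 0 0
0.05 0 0
0.06 0 0
```

View pics/w13.png

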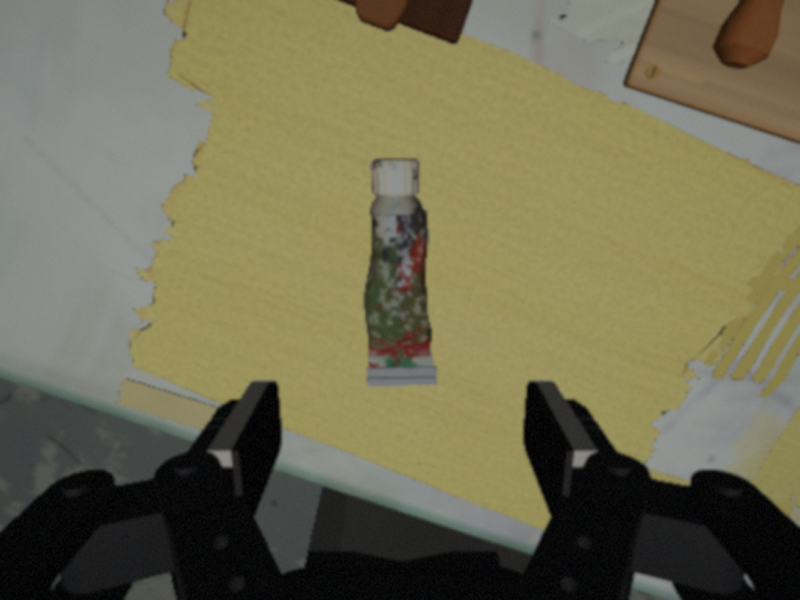

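The small tube is centred at (398,275) between the open fingers. The scraper handle lies on its board at (380,10), and its top is at z = 23.5 mm, so it is flat.

Call:
drive_tool(
  increments=[
    {"dx": -0.0022,"dy": -0.001,"dz": 0.02,"wx": 0,"wy": 0,"wz": -0.7,"claw": 0.07},
    {"dx": 0,"dy": 0,"dz": 0.04,"wx": 0,"wy": 0,"wz": 0,"claw": 0.065},
    {"dx": 0,"dy": 0,"dz": 0.04,"wx": 0,"wy": 0,"wz": 0,"claw": 0.065},
    {"dx": 0,"dy": 0,"dz": 0.03,"wx": 0,"wy": 0,"wz": 0,"claw": 0.065},
    {"dx": 0,"dy": 0,"dz": 0.012,"wx": 0,"wy": 0,"wz": 0,"claw": 0.065},
    {"dx": 0,"dy": 0,"dz": 0.005,"wx": 0,"wy": 0,"wz": 0,"claw": 0.065},
    {"dx": 0,"dy": 0,"dz": 0,"wx": 0,"wy": 0,"wz": 0,"claw": 0.02},
    {"dx": 0,"dy": 0,"dz": 0,"wx": 0,"wy": 0,"wz": 0,"claw": 0.02},
    {"dx": 0,"dy": 0,"dz": 0,"wx": 0,"wy": 0,"wz": 0,"claw": 0.02},
    {"dx": 0,"dy": 0,"dz": 0,"wx": 0,"wy": 0,"wz": 0,"claw": 0.02},
    {"dx": 0,"dy": 0,"dz": 0,"wx": 0,"wy": 0,"wz": 0,"claw": 0.02},
  ],
  newtons=50,
)

```text
t: 29.25
eef_pos: [0.408, 0.175, 0.032]
tool_rot: [-0.0, 0.981, 0.193, 0.001]
contact_force: [-1.7, 0.1, 6.6]
gripper_width: 0.405
grasp_force: 49.2
```

Call:
drive_tool(
  increments=[
    {"dx": 0,"dy": 0,"dz": -0.02,"wx": 0,"wy": 0,"wz": 0,"claw": 0.02},
    {"dx": 0,"dy": 0,"dz": -0.04,"wx": 0,"wy": 0,"wz": 0,"claw": 0.02},
    {"dx": 0,"dy": 0,"dz": -0.05,"wx": 0,"wy": 0,"wz": 0,"claw": 0.02},
    {"dx": 0.0072,"dy": 0.047,"dz": -0.01,"wx": 0,"wy": 0,"wz": 0,"claw": 0.02},
    {"dx": 0.0072,"dy": 0.047,"dz": 0,"wx": 0,"wy": 0,"wz": 0,"claw": 0.02},
    {"dx": 0.0072,"dy": 0.047,"dz": 0,"wx": 0,"wy": 0,"wz": 0,"claw": 0.02},
    {"dx": 0.0072,"dy": 0.047,"dz": 0,"wx": 0,"wy": 0,"wz": 0,"claw": 0.02},
    {"dx": 0.0072,"dy": 0.047,"dz": 0,"wx": 0,"wy": 0,"wz": 0,"claw": 0.02},
    {"dx": 0.0072,"dy": 0.047,"dz": 0,"wx": 0,"wy": 0,"wz": 0,"claw": 0.02},
    {"dx": 0.0072,"dy": 0.047,"dz": 0,"wx": 0,"wy": 0,"wz": 0,"claw": 0.02},
    {"dx": 0.0072,"dy": 0.047,"dz": 0,"wx": 0,"wy": 0,"wz": 0,"claw": 0.02},
    {"dx": 0,"dy": 0,"dz": 0,"wx": 0,"wy": 0,"wz": 8.2,"claw": 0.02},
    {"dx": 0,"dy": 0,"dz": 0,"wx": 0,"wy": 0,"wz": 8.2,"claw": 0.02},
    {"dx": 0,"dy": 0,"dz": 0,"wx": 0,"wy": 0,"wz": 0,"claw": 0.02},
    {"dx": 0,"dy": 0,"dz": 0,"wx": 0,"wy": 0,"wz": 0,"claw": 0.02},
  ],
)

```text
t: 31.12
eef_pos: [0.6034, -0.1512, 0.1512]
tool_rot: [0.0, 0.999, 0.053, 0.0]
contact_force: [0.9, 0.3, -1.4]
gripper_width: 0.403
grasp_force: 50.4
```

```bash
python3 snap.py w14; python3 - <<'E'
from station import *
from h import *
cal=calibration("wrist");t=intool("w14",cal);o=get_obs()
q=box(t,-.09,.12,-.03,.03,-.005,.045)
for x in np.arange(.02,.08,.01):
    s=q[abs(q[:,0]-x)<.003]
    if len(s)>5: print(round(x*1e3),len(s),np.percentile(s[:,1],[2,98]).round(4),np.percentile(s[:,2],[3,50]).round(4))
print("tip",np.percentile(q[:,0],99.7));step(o,.6037,-.1506,5.9)
E
```

```text
31.125 [ 0.6034 -0.1512  0.1512] [2.000e-04 9.986e-01 5.330e-02 2.000e-04] 0.40328569332884473 [ 0.58  0.57 -0.59  1.75  0.39  0.94 -1.64]
20 974 [-0.0127  0.0157] [0.001  0.0029]
30 1041 [-0.0119  0.016 ] [0.001  0.0029]
40 1225 [-0.0125  0.0154] [0.0012 0.0039]
50 872 [-0.0115  0.0116] [0.0039 0.0067]
60 1079 [-0.0122  0.0123] [0.0034 0.0059]
70 128 [-0.0065  0.0106] [0.0074 0.0149]
tip 0.06712818600454329
yaw 6.08 dx 0.0004 dy -0.0005 wz 0.18 pos [ 0.6034 -0.1511  0.1511]
```

Call:
drive_tool(
  increments=[
    {"dx": 0.0005,"dy": -0.0005,"dz": 0.03,"wx": 0,"wy": 0,"wz": 0.2,"claw": 0.02},
    {"dx": 0,"dy": 0,"dz": 0.03,"wx": 0,"wy": 0,"wz": 0,"claw": 0.02},
    {"dx": 0,"dy": 0,"dz": 0.02,"wx": 0,"wy": 0,"wz": 0,"claw": 0.02},
    {"dx": 0,"dy": 0,"dz": 0.012,"wx": 0,"wy": 0,"wz": 0,"claw": 0.02},
    {"dx": 0,"dy": 0,"dz": 0.008,"wx": 0,"wy": 0,"wz": 0,"claw": 0.02},
    {"dx": 0,"dy": 0,"dz": 0.006,"wx": 0,"wy": 0,"wz": 0,"claw": 0.02},
    {"dx": 0,"dy": 0,"dz": 0.005,"wx": 0,"wy": 0,"wz": 0,"claw": 0.02},
    {"dx": 0,"dy": 0,"dz": 0,"wx": 0,"wy": 0,"wz": 0,"claw": 0.02},
    {"dx": 0,"dy": 0,"dz": 0,"wx": 0,"wy": 0,"wz": 0,"claw": 0.02},
  ],
)

```text
t: 32.3
eef_pos: [0.6042, -0.1507, 0.0402]
tool_rot: [0.0, 0.999, 0.05, 0.0]
contact_force: [-0.2, 0.2, -0.3]
gripper_width: 0.405
grasp_force: 50.5
```

Call:
drive_tool(
  increments=[
    {"dx": 0,"dy": 0,"dz": 0.001,"wx": 0,"wy": 0,"wz": 0,"claw": 0.02},
    {"dx": 0,"dy": 0,"dz": 0,"wx": 0,"wy": 0,"wz": 0,"claw": 0.02},
    {"dx": 0,"dy": 0,"dz": 0,"wx": 0,"wy": 0,"wz": 0,"claw": 0.049},
    {"dx": 0,"dy": 0,"dz": 0,"wx": 0,"wy": 0,"wz": 0,"claw": 0.049},
    {"dx": 0,"dy": 0,"dz": 0,"wx": 0,"wy": 0,"wz": 0,"claw": 0.049},
    {"dx": 0,"dy": 0,"dz": -0.03,"wx": 0,"wy": 0,"wz": 0,"claw": 0.049},
    {"dx": 0,"dy": 0,"dz": -0.055,"wx": 0,"wy": 0,"wz": 0,"claw": 0.049},
    {"dx": 0,"dy": 0,"dz": -0.055,"wx": 0,"wy": 0,"wz": 0,"claw": 0.075},
    {"dx": 0,"dy": 0,"dz": 0,"wx": 0,"wy": 0,"wz": 8.1,"claw": 0.075},
    {"dx": 0,"dy": 0,"dz": 0,"wx": 0,"wy": 0,"wz": 8.1,"claw": 0.075},
    {"dx": 0,"dy": 0,"dz": 0,"wx": 0,"wy": 0,"wz": 8.1,"claw": 0.075},
    {"dx": -0.0343,"dy": 0.0439,"dz": 0,"wx": 0,"wy": 0,"wz": 0,"claw": 0.075},
    {"dx": -0.0343,"dy": 0.0439,"dz": 0,"wx": 0,"wy": 0,"wz": 0,"claw": 0.075},
    {"dx": -0.0343,"dy": 0.0439,"dz": 0,"wx": 0,"wy": 0,"wz": 0,"claw": 0.075},
    {"dx": -0.0343,"dy": 0.0439,"dz": 0,"wx": 0,"wy": 0,"wz": 0,"claw": 0.075},
    {"dx": 0,"dy": 0,"dz": 0,"wx": 0,"wy": 0,"wz": 0,"claw": 0.075},
    {"dx": 0,"dy": 0,"dz": 0,"wx": 0,"wy": 0,"wz": 0,"claw": 0.075},
  ],
)

```text
t: 34.42
eef_pos: [0.4184, -0.2733, 0.1791]
tool_rot: [-0.0, 0.987, -0.161, 0.0]
contact_force: [0.1, -0.3, 0.2]
gripper_width: 0.879
grasp_force: 0.0
```

```bash
python3 snap.py w15; python3 - <<'E'
from station import *
from h import *
cal=calibration("wrist")
w,_=W_("w15",cal)
m,a=axis(box(w,.33,.5,-.345,-.2,.005,.04))
step(get_obs(),*m,np.degrees(a))
E
```

```text
34.425 [ 0.4184 -0.2733  0.1791] [-0.000e+00  9.869e-01 -1.613e-01  5.000e-04] 0.878933232809615 [ 0.89  0.33 -0.52  2.02  0.22  0.85 -1.64]
mid [ 0.4171 -0.2748] yaw -19.9 len 0.1442 res 0.001
yaw -18.48 dx -0.0011 dy 0.0025 wz 1.41 pos [ 0.419  -0.2728  0.1791]
```

Call:
drive_tool(
  increments=[
    {"dx": -0.001,"dy": 0.0015,"dz": 0.02,"wx": 0,"wy": 0,"wz": 0.9,"claw": 0.075},
    {"dx": 0,"dy": 0,"dz": 0.04,"wx": 0,"wy": 0,"wz": 0,"claw": 0.07},
    {"dx": 0,"dy": 0,"dz": 0.04,"wx": 0,"wy": 0,"wz": 0,"claw": 0.07},
    {"dx": 0,"dy": 0,"dz": 0.03,"wx": 0,"wy": 0,"wz": 0,"claw": 0.07},
    {"dx": 0,"dy": 0,"dz": 0.012,"wx": 0,"wy": 0,"wz": 0,"claw": 0.07},
    {"dx": 0,"dy": 0,"dz": 0.005,"wx": 0,"wy": 0,"wz": 0,"claw": 0.07},
    {"dx": 0,"dy": 0,"dz": 0,"wx": 0,"wy": 0,"wz": 0,"claw": 0.02},
    {"dx": 0,"dy": 0,"dz": 0,"wx": 0,"wy": 0,"wz": 0,"claw": 0.02},
    {"dx": 0,"dy": 0,"dz": 0,"wx": 0,"wy": 0,"wz": 0,"claw": 0.02},
    {"dx": 0,"dy": 0,"dz": 0,"wx": 0,"wy": 0,"wz": 0,"claw": 0.02},
    {"dx": 0,"dy": 0,"dz": 0,"wx": 0,"wy": 0,"wz": 0,"claw": 0.02},
  ],
  newtons=50,
)

```text
t: 35.85
eef_pos: [0.4173, -0.2748, 0.0333]
tool_rot: [0.0, 0.986, -0.169, 0.001]
contact_force: [-0.9, 1.3, 5.7]
gripper_width: 0.457
grasp_force: 49.2
```

Call:
drive_tool(
  increments=[
    {"dx": 0,"dy": 0,"dz": -0.02,"wx": 0,"wy": 0,"wz": 0,"claw": 0.02},
    {"dx": 0,"dy": 0,"dz": -0.04,"wx": 0,"wy": 0,"wz": 0,"claw": 0.02},
    {"dx": 0,"dy": 0,"dz": -0.05,"wx": 0,"wy": 0,"wz": 0,"claw": 0.02},
    {"dx": 0,"dy": 0,"dz": -0.01,"wx": 0,"wy": 0,"wz": -8.45,"claw": 0.02},
    {"dx": 0,"dy": 0,"dz": 0,"wx": 0,"wy": 0,"wz": -8.45,"claw": 0.02},
    {"dx": 0,"dy": 0,"dz": 0,"wx": 0,"wy": 0,"wz": -8.45,"claw": 0.02},
    {"dx": 0.0495,"dy": -0.0046,"dz": 0,"wx": 0,"wy": 0,"wz": 0,"claw": 0.02},
    {"dx": 0.0495,"dy": -0.0046,"dz": 0,"wx": 0,"wy": 0,"wz": 0,"claw": 0.02},
    {"dx": 0.0495,"dy": -0.0046,"dz": 0,"wx": 0,"wy": 0,"wz": 0,"claw": 0.02},
    {"dx": 0.0495,"dy": -0.0046,"dz": 0,"wx": 0,"wy": 0,"wz": 0,"claw": 0.02},
    {"dx": 0,"dy": 0,"dz": 0,"wx": 0,"wy": 0,"wz": 0,"claw": 0.02},
    {"dx": 0,"dy": 0,"dz": 0,"wx": 0,"wy": 0,"wz": 0,"claw": 0.02},
  ],
)

```text
t: 37.35
eef_pos: [0.6108, -0.2362, 0.1519]
tool_rot: [0.0, 0.999, 0.051, -0.0]
contact_force: [0.3, -0.7, -1.3]
gripper_width: 0.464
grasp_force: 50.5
```

```bash
python3 snap.py w16; python3 - <<'E'
from station import *
from h import *
cal=calibration("wrist");t=intool("w16",cal);o=get_obs()
q=box(t,-.09,.12,-.03,.03,-.005,.045)
for x in np.arange(.02,.08,.01):
    s=q[abs(q[:,0]-x)<.003]
    if len(s)>5: print(round(x*1e3),len(s),np.percentile(s[:,1],[2,98]).round(4),np.percentile(s[:,2],[3,50]).round(4))
print("tip",np.percentile(q[:,0],99.7));step(o,.6125,-.2362,5.9)
E
```

```text
37.35 [ 0.6108 -0.2362  0.1519] [ 2.000e-04  9.987e-01  5.140e-02 -4.000e-04] 0.46449487208384455 [ 0.67  0.62 -0.57  1.66  0.39  0.98 -1.5 ]
20 1055 [-0.0156  0.0167] [0.0006 0.0029]
30 1162 [-0.0157  0.0152] [-0.0005  0.0014]
40 1245 [-0.0158  0.0148] [-0.0007  0.0012]
50 1282 [-0.0124  0.0142] [0.0014 0.0052]
60 1074 [-0.011   0.0133] [0.0032 0.0056]
70 923 [-0.0108  0.0128] [0.0034 0.0059]
tip 0.07143780214506912
yaw 5.85 dx 0.0023 dy -0.0003 wz -0.05 pos [ 0.6103 -0.2367  0.1519]
```

View pics/w16.png

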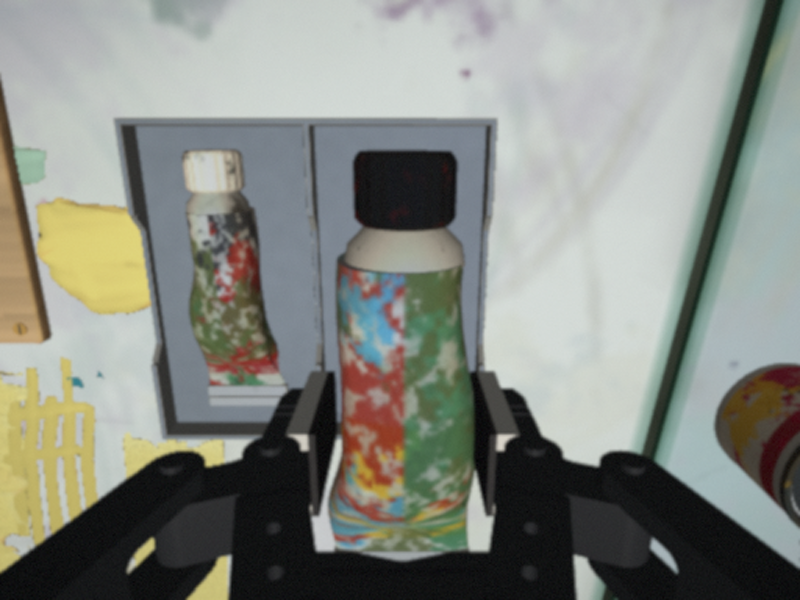

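The small tube is flat in the left bay at (230,280). The large tube is over the right bay, (405,190)–(400,540). Lowering.

Call:
drive_tool(
  increments=[
    {"dx": 0.002,"dy": -0.0003,"dz": 0.03,"wx": 0,"wy": 0,"wz": 0,"claw": 0.02},
    {"dx": 0,"dy": 0,"dz": 0.03,"wx": 0,"wy": 0,"wz": 0,"claw": 0.02},
    {"dx": 0,"dy": 0,"dz": 0.02,"wx": 0,"wy": 0,"wz": 0,"claw": 0.02},
    {"dx": 0,"dy": 0,"dz": 0.012,"wx": 0,"wy": 0,"wz": 0,"claw": 0.02},
    {"dx": 0,"dy": 0,"dz": 0.008,"wx": 0,"wy": 0,"wz": 0,"claw": 0.02},
    {"dx": 0,"dy": 0,"dz": 0.006,"wx": 0,"wy": 0,"wz": 0,"claw": 0.02},
    {"dx": 0,"dy": 0,"dz": 0.005,"wx": 0,"wy": 0,"wz": 0,"claw": 0.02},
    {"dx": 0,"dy": 0,"dz": 0,"wx": 0,"wy": 0,"wz": 0,"claw": 0.02},
    {"dx": 0,"dy": 0,"dz": 0,"wx": 0,"wy": 0,"wz": 0,"claw": 0.02},
  ],
)

```text
t: 38.52
eef_pos: [0.614, -0.2354, 0.0414]
tool_rot: [0.0, 0.999, 0.051, 0.001]
contact_force: [0.3, 1.0, 2.6]
gripper_width: 0.459
grasp_force: 50.9
```

Call:
drive_tool(
  increments=[
    {"dx": 0,"dy": 0,"dz": 0,"wx": 0,"wy": 0,"wz": 0,"claw": 0.053},
    {"dx": 0,"dy": 0,"dz": 0,"wx": 0,"wy": 0,"wz": 0,"claw": 0.053},
    {"dx": 0,"dy": 0,"dz": 0,"wx": 0,"wy": 0,"wz": 0,"claw": 0.053},
    {"dx": 0,"dy": 0,"dz": -0.03,"wx": 0,"wy": 0,"wz": 0,"claw": 0.053},
    {"dx": 0,"dy": 0,"dz": -0.055,"wx": 0,"wy": 0,"wz": 0,"claw": 0.053},
    {"dx": 0,"dy": -0.04,"dz": -0.045,"wx": 0,"wy": 0,"wz": 0,"claw": 0.06},
    {"dx": 0,"dy": -0.04,"dz": -0.045,"wx": 0,"wy": 0,"wz": 0,"claw": 0.06},
    {"dx": 0,"dy": -0.04,"dz": -0.045,"wx": 0,"wy": 0,"wz": 0,"claw": 0.06},
    {"dx": 0,"dy": -0.04,"dz": -0.045,"wx": 0,"wy": 0,"wz": 0,"claw": 0.06},
    {"dx": 0,"dy": -0.04,"dz": -0.045,"wx": 0,"wy": 0,"wz": 0,"claw": 0.06},
    {"dx": 0,"dy": -0.04,"dz": -0.035,"wx": 0,"wy": 0,"wz": 0,"claw": 0.06},
    {"dx": 0,"dy": 0,"dz": 0,"wx": 0,"wy": 0,"wz": 0,"claw": 0.06},
    {"dx": 0,"dy": 0,"dz": 0,"wx": 0,"wy": 0,"wz": 0,"claw": 0.06},
  ],
)

```text
t: 40.15
eef_pos: [0.5886, 0.0026, 0.3852]
tool_rot: [0.0, 0.999, 0.051, -0.0]
contact_force: [-0.2, -1.5, -0.6]
gripper_width: 0.701
grasp_force: 0.0
```

```bash
python3 snap.py w17; python3 - <<'E'
from station import *
from h import *
cal=calibration("wrist");w,_=W_("w17",cal)
def fr(c,y):
    a=np.radians(y);u=np.array([np.cos(a),np.sin(a)]);d=w[...,:2]-c;return np.dstack([d@u,d@[-u[1],u[0]],w[...,2]])
r=fr([.6284,.0355],5.1)
for s in(1,-1):
    y=sorted([s*.01,s*.058]);q=box(r,-.07,.02,*y,.0145,.034);axis(q);print("zmax",np.percentile(q[:,2],99).round(4))
t=fr([.6081,-.1934],5.9)
for s in(1,-1):
    y=sorted([s*.006,s*.078]);q=box(t,-.078,.078,*y,.013,.06);axis(q);print("zmax",np.percentile(q[:,2],99).round(4))
h=fr([.616,.2389],2.7);q=box(h,-.12,-.005,-.03,.03,.0145,.034);axis(q)
for x in(-.08,-.05,-.02,.02,.03,.045,.052): b=box(h,x-.004,x+.004,-.008,.008,-.01,.05);print(x,len(b) and np.median(b[:,2]).round(4))
E
```

```text
40.15 [0.5886 0.0026 0.3852] [ 5.000e-04  9.987e-01  5.130e-02 -3.000e-04] 0.7014742624327707 [ 0.44  0.32 -0.72  1.56  0.21  1.34 -1.76]
mid [-0.0169  0.0329] yaw 1.4 len 0.0722 res 0.0003
zmax 0.03
mid [-0.0174 -0.0347] yaw 0.8 len 0.0724 res 0.0002
zmax 0.0299
mid [0.001  0.0434] yaw 0.7 len 0.1334 res 0.0012
zmax 0.0393
mid [ 0.0013 -0.0409] yaw 0.2 len 0.1431 res 0.0011
zmax 0.0416
mid [-0.0482 -0.0016] yaw 0.2 len 0.0862 res 0.0003
-0.08 0.0236
-0.05 0.0234
-0.02 0.0236
0.02 0.0161
0.03 0.0149
0.045 0.0131
0.052 0.0123
```

View pics/w17.png

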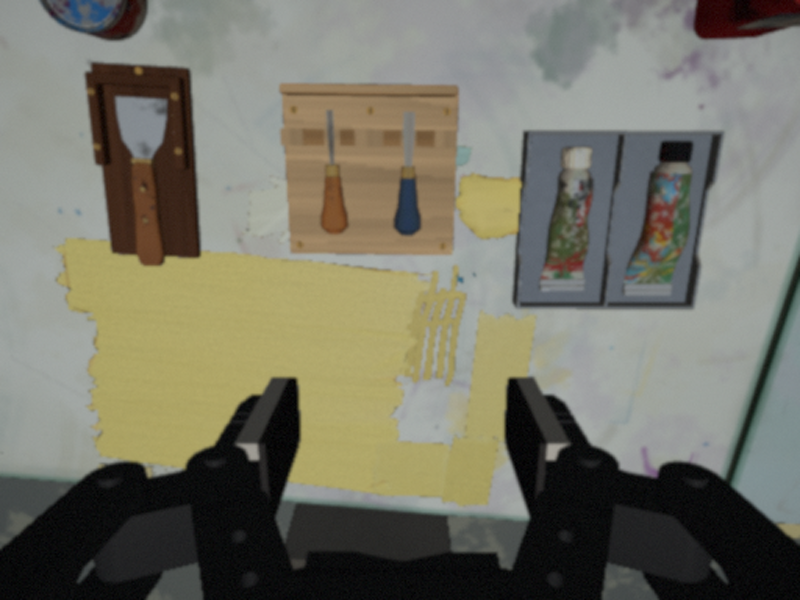

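All five items sit in their places:
- **Gouges:** handles at (333,205) and (407,205), with both blades through their notches.
- **Scraper:** head (142,120) is in the pocket.
- **Tubes:** flat in their bays at (568,220) and (660,220).

The arm is clear, so I'll hand in.

```bash
python3 -c "
from station import *
print(hand_in())"
```

```text
the job is handed in; nothing more can be done
None
```

The job is handed in at about 40 s: both gouges, the scraper and both tubes measured in place and lying flat, in the order asked; the baren and ink tin were never touched.

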